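Charge the milling bottle with grinding balls from the trough scoop

TASK

Put the four steel grinding balls into the clear milling bottle: lift the trough scoop level, rest its turned-down lip just inside the bottle's narrow mouth while all four balls are still in the scoop, and only then tilt it, keeping the lip in the mouth until all four have rolled in and none has missed. Then stand the empty scoop back on the bench on its feet, and press the bottle's hinged cap fully shut. Leave the bottle standing about where it is and do not disturb the dropper bottle, the beaker and the lidded cup.

Things in the scene. Friction and masses are not known exactly. Their poses are not given: they have to be found in the camera images.
- scoop: Trough scoop of bent stainless sheet (1.5 mm), 190 mm long, 0.13 kg without balls, standing level. Origin on the bench under the trough's middle; x along the scoop towards its lip, z up. Behind the trough is a black grip. It stands on two flat feet 34 mm wide at x = -22 and +22 mm and a rear foot 22 mm wide at x = -108 mm, under the grip
- trough (a point): Middle of the trough's floor, (0, 0, 7.5) mm in the scoop's frame. The trough is a straight channel 17.5 mm wide inside, 20.5 outside, x = -31 to +30 mm, walls 13 mm high, closed at the back. The four balls lie in it in a row
- ramp_top (a point): Crest between ramp and lip, (61, 0, 16) mm in the scoop's frame. In front of the trough the floor rises at 15 degrees for 32 mm up to here, then turns down at 45 degrees for 14 mm: the lip. So the balls stay in until the nose is tilted down by about 15 degrees; by 35 degrees all roll out. Tilted slowly, they leave slowly
- lip (a point): The middle of the lip's front edge, on the floor of the lip: (71, 0, 6) mm in the scoop's frame. The sheet is 1.5 mm thick, the lip 20.5 mm wide outside, with side walls 7.5 mm high
- grip (a point): Middle of the scoop's black plastic grip, (-78, 0, 34) mm in the scoop's frame: a flat-sided bar 13 mm wide (y), 17 mm tall (z), from x = -119 to -45 mm, to be pinched across its width. Axes as the scoop's
- bottle: Clear bottle standing loose on the bench, 0.18 to 0.35 kg: 68 mm in diameter up to z = 52 mm, a shoulder up to z = 76 mm, a neck with its rim at z = 96 mm. Floor 4 mm thick. Origin under the middle of its base, z up; its x axis points to the side where the cap is hinged, so its mouth is open to the scoop from the -x side
- mouth (a point): Centre of the bottle's mouth at the height of the rim, (0, 0, 96) mm in the bottle's frame, same axes. The neck is 38 mm outside and 32 mm inside; a ribbed white collar 47 mm across surrounds it from z = 80 to 93 mm
- cap (a joint): White hinged cap of the bottle, a disc 45 mm across, 6 mm thick. 0 rad is shut flat on the rim (top then at z = 102 mm), 1.57 stands upright (free end at z = 150 mm), up to 2.3 leans away from the mouth. It turns lightly (0.006 N m, under 0.5 N at the edge), stays where it is left, and has no snap
- cap_hinge (a point): Middle of the cap's hinge, (27, 0, 95.5) mm in the bottle's frame; the hinge lies along the bottle's y axis
- cap_tab (a point): End of the small thumb tab on the cap's free edge, 55 mm from the hinge
- ball_0: Steel grinding ball, 14 mm in diameter, 11 g; origin at its centre. All four lie in a row in the scoop's trough at the start
- ball_1: The same as ball_0
- ball_2: The same as ball_0
- ball_3: The same as ball_0
- dropper_bottle: Bystander: brown dropper bottle, 33 mm in diameter, 102 mm tall; origin under its base
- beaker_100: Bystander: empty glass beaker, 56 mm across, 70 mm tall; origin under its base
- specimen_cup: Bystander: lidded plastic cup, 62 mm across, 68 mm tall; origin under its base

How it is judged:
By the outcome, as a careful person would: the job done as asked, in the order asked, and still so for the second after the job is handed in, with the robot touching nothing.
It also fails if it takes over 67 s, if anything falls off the work surface, if the arm or the gripper's body presses on something with over 40 N, if the wrist force passes 120 N, or if a joint passes its speed limit or range.

ROBOT

A 7-joint arm with a two-finger parallel gripper is mounted at the origin on a cart in front of the work surface, level with it; the furniture and walls round the work are solid. World frame = base frame: x ahead of the robot, y to its left, z up, the work surface at z = 0. Lengths are in m, angles in rad, forces in N, time in s.
With the tool pointing down it reaches from about 0.4 to 0.875 m from the base axis. Payload 19.3 kg.
Tool frame: the origin (TCP) lies on the centre line of the jaws, within the pads' length; the fingertips stand 11 mm ahead of it and the grasp point (between the pads) lies 8 mm behind it; y points along the fingers, x is the direction in which the jaws open and shut, and the axes are right-handed (so a half turn about y gives the same grasp; the last joint's range is limited). The gripper opens to 85 mm and grips with 20 to 120 N. Pads are 22 mm wide; open, the fingers measure 114 mm over their backs; the gripper's body (76 mm by 85 mm) begins 54 mm behind the grasp point. The pads swing forward as they close: fully open they stand 13 mm farther back than shut.
Start: joints at [-1.223, 0.521, -0.036, 1.599, 0.021, 1.021, -0.113], TCP at [0.254, 0.571, 0.242] pointing down, gripper open.
Joint ranges: [-2.91, 2.91], [-0.3, 2.13], [-1.5, 1.42], [0.17, 2.43], [-1.26, 4.41], [0.16, 1.93], [-2.52, 2.52]. Speed limits (rad/s): [1.89, 1.89, 2.39, 2.39, 3.01, 3.01, 3.01].

INTERFACE

Orientations are given as [roll, pitch, yaw] about the fixed x, y, z axes, in that order (R = Rz(yaw) Ry(pitch) Rx(roll)).
In Python, from workcell import monitor, cams, bot gives the robot as it stands.
- The arm moves only by the tool send_rows, never from a script. Its argument "series" is text: rows parted by semicolons, each of 7 numbers parted by spaces: the turn, a rotation vector about the tool's x, y, z in rad, then the shift along the tool's x, y, z in mm, then the opening, from 0 (shut) to 1 (fully open). In form: ax ay az tx ty tz claw; .... A call has 1 to 20 rows; each row is the pose to reach, as a shift and turn from the pose commanded when the call began, along the tool's axes at that moment; what a row does not reach only later rows make up. A row lasts 1/12 s, in which the tool goes at most 41.7 mm and 7.16 degrees, less where a joint would pass 70% of its speed; a pose out of reach is approached as far as the arm can. A call with a gripper value outside its range is refused whole. The fingers move at their own pace and stop on an object; "force" is the grip in N (left out, the last holds). Time passes only in rows, so rows that repeat a pose let the fingers close. It gives the time, the measured TCP pose, the force and the opening at its end, in the units of the state.
- monitor.observe(): the state, without advancing time (a new reading comes with each control period).
- cams.grab_frame(name): name is "side" or "top" or "wrist"; returns the picture (384x512x3 uint8, red, green, blue); there is no depth.
- cams.get_calibration(name): a dict with "mtx" (3x3 intrinsics, pixels), "origin" and "attitude" of the camera in the world. Camera axes: x right, y down, z forward; pixel columns grow to the right and rows downward; lengths in m; the calibration is good to about 2 mm. A picture is of the moment at which its call begins: read the wrist's pose just before it. get_calibration takes no time and is no camera call; for the wrist camera it gives the pose at the moment of the call.
- bot.job_done(): hands the job in, once; it reports no verdict.
The state is a dict: "clock": time; "qpos": joint angles; "qd": joint speeds; "joint_efforts": joint torques, N m; "position": TCP position; "tool_rot": TCP orientation; "force": force on the tool from outside, world axes, zero at the start; "moment": the same for the moment, N m; "grip_width": finger opening in m.
Only numpy, scipy, OpenCV 4.12 (cv2) and the standard library are available. Lean on these libraries where they do the work, as an engineer would, in place of code of your own. Each camera call takes 0.05 s, during which the arm holds its last target.

## Working session

There is one attempt and no reset: what is moved stays moved. The work goes in short steps, Python scripts to look and compute and a tool call to move; the robot and the scene stay as the last step left them, time stands still between calls to the robot, and variables do not carry over. Pictures are saved under pics/ and viewed, and the job is handed in when it is done.

Besides the shell and the picture viewer there is one more tool, called after "Call:" as a command line: name --argument value ..., lists and objects as JSON in quotes. send_rows: Moves the arm, as the interface text tells. Its arguments: {"type":"object","properties":{"series":{"type":"string"},"force":{"type":"number"}},"required":["series"]}

```bash
ls; mkdir -p pics; python3 - <<'E'
from workcell import monitor, cams, bot
import cv2
s=monitor.observe(); print(s)
for n in ["side","top","wrist"]:
    c=cams.get_calibration(n); print(n,c)
    im=cams.grab_frame(n); cv2.imwrite(f"pics/{n}0.png",im[:,:,::-1])
E
```

```text
pics
{'clock': 0.0, 'qpos': array([-1.22318657,  0.5220142 , -0.03631125,  1.59999376,  0.02116922,
        1.0211126 , -0.11280577]), 'qd': array([-0.00180816, -0.00030329,  0.00031669, -0.00059478,  0.00200319,
       -0.00061886, -0.00085717]), 'joint_efforts': array([-2.67647505e-03, -9.27132154e+01,  1.97863653e+00, -3.69955266e+01,
        1.77819299e-02,  8.01015180e-03, -4.16384887e-05]), 'position': array([0.25350191, 0.57092505, 0.24173089]), 'tool_rot': array([-1.57086030e+00,  1.14234350e-03,  1.15294044e+00]), 'force': array([-0.28928568, -0.3195373 ,  0.07092761]), 'moment': array([ 0.02576698, -0.02984427, -0.01313153]), 'grip_width': 0.08526090923449488}
side {'mtx': array([[441.53231478,   0.        , 253.57801622],
       [  0.        , 441.53231478, 189.85713082],
       [  0.        ,   0.        ,   1.        ]]), 'origin': array([ 0.66812355, -0.53091177,  0.82083611]), 'attitude': array([-2.65717238,  0.00754329,  0.30749088])}
top {'mtx': array([[440.58812965,   0.        , 260.95932815],
       [  0.        , 440.58812965, 200.19401884],
       [  0.        ,   0.        ,   1.        ]]), 'origin': array([ 0.48689589, -0.1182291 ,  0.92229871]), 'attitude': array([-3.06631773, -0.03736628, -1.58897201])}
wrist {'mtx': array([[337.81181543,   0.        , 253.79543426],
       [  0.        , 337.81181543, 190.96192709],
       [  0.        ,   0.        ,   1.        ]]), 'origin': array([0.18579464, 0.59996879, 0.37381108]), 'attitude': array([2.84677371e+00, 1.50280631e-03, 1.15342339e+00])}
```

View pics/side0.png

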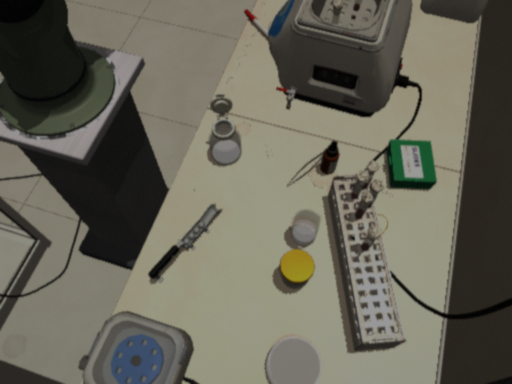

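View pics/top0.png

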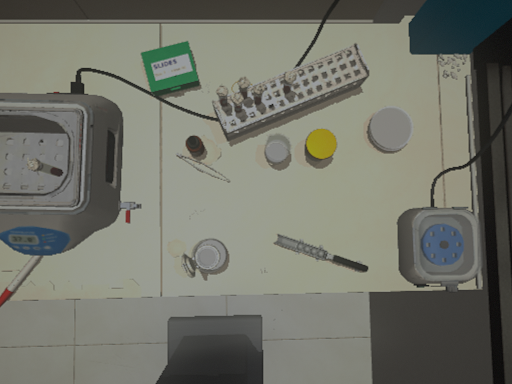

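View pics/wrist0.png

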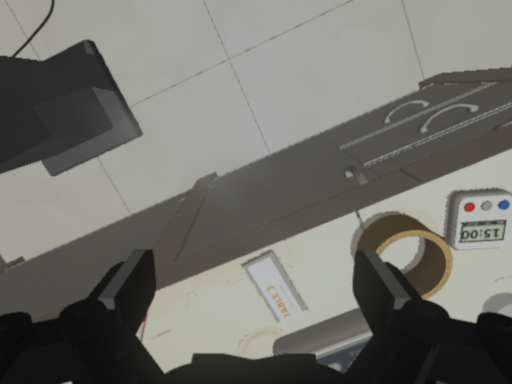

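The side view shows the bottle near (225,145) with its cap open at (221,103). The scoop runs from (152,275) at the grip to (217,208) at the lip. The top view shows the bottle mouth near (207,256), the cap at (187,264), and the scoop from (366,268) to (278,238). I'll zoom in.

```bash
python3 - <<'E'
import cv2
s=cv2.imread("pics/side0.png"); t=cv2.imread("pics/top0.png")
cv2.imwrite("pics/side_z.png",cv2.resize(s[85:285,140:340],None,fx=3,fy=3,interpolation=cv2.INTER_CUBIC))
cv2.imwrite("pics/top_z.png",cv2.resize(t[220:290,160:380],None,fx=3.6,fy=3.6,interpolation=cv2.INTER_CUBIC))
E
```

```text
(no output)
```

View pics/side_z.png

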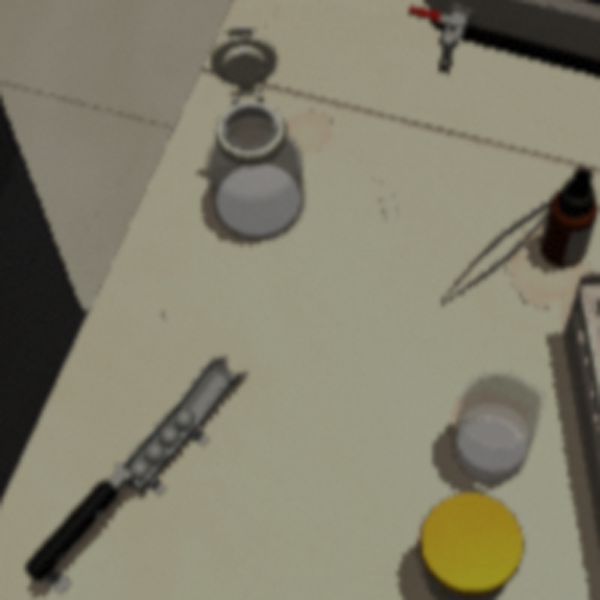

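View pics/top_z.png

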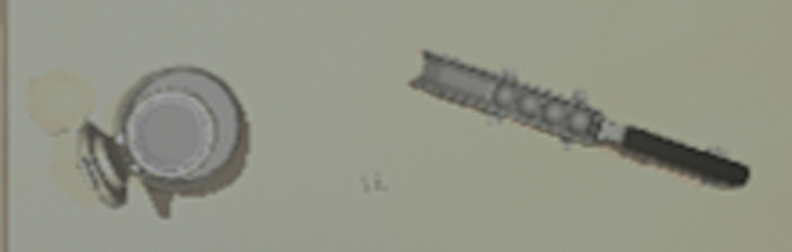

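```bash
cat > h.py <<'E'
import numpy as np, cv2
from scipy.spatial.transform import Rotation as R
from scipy.optimize import least_squares
def RM(a): return R.from_euler('xyz',a).as_matrix()
def proj(c,P):
    P=np.atleast_2d(P); q=(P-c['origin'])@RM(c['attitude']); q=q@c['mtx'].T
    return q[:,:2]/q[:,2:]
def tri(obs): # list of (calib, px)
    f=lambda X: np.concatenate([proj(c,X)[0]-p for c,p in obs])
    r=least_squares(f,[0.5,0,0.05]); return r.x,r.fun
def place(x,y,z,yaw,pts): return np.array([x,y,z])+np.atleast_2d(pts)@RM([0,0,yaw]).T
E
python3 - <<'E'
from h import *
from workcell import cams
S=cams.get_calibration("side");T=cams.get_calibration("top")
for n,a,b in [("mouth",(224,128.3),(207.8,257.5)),("griprear",(152.7,275),(367.8,268.6)),("gripfront",(176.7,249.3),(333.6,258.3)),("lipL",(214,204.3),(274.7,243.3)),("lipR",(221,210.3),(278.6,234.2)),("capc",(221.3,105.7),(187.5,266)),("hinge",(222.5,117),(195.6,263)),
 ("beaker",(0,0),(0,0))][:-1]:
    print(n,*[np.round(v,4) for v in tri([(S,np.array(a)),(T,np.array(b))])])
E
```

```text
mouth [ 0.4443 -0.0482  0.0864] [-0.7977  0.0754 -0.3128 -0.6714]
griprear [ 0.4142 -0.3632  0.0399] [-1.0823  0.0488 -0.5612 -1.0522]
gripfront [ 0.4336 -0.2989  0.0231] [-0.2942  0.0178 -0.1434 -0.2799]
lipL [ 0.4653 -0.1806  0.0068] [ 0.0097 -0.0008  0.0043  0.0089]
lipR [ 0.4838 -0.1891  0.0071] [ 0.0973 -0.0086  0.0426  0.09  ]
capc [ 0.43   -0.0142  0.1128] [-0.0698  0.0066 -0.0266 -0.0571]
hinge [ 0.4344 -0.0263  0.0924] [-0.487   0.046  -0.188  -0.4035]
```

```bash
python3 - <<'E'
from h import *
from workcell import cams
S=cams.get_calibration("side");T=cams.get_calibration("top")
for n,a,b in [("blue",(282,17),(32,240)),("toplatecorner",(388,38),(80,195)),("knob",(337,8),(35,165))]:
    print(n,*[np.round(v,4) for v in tri([(S,np.array(a)),(T,np.array(b))])])
E
```

```text
blue [0.481  0.2594 0.12  ] [ 0.8559 -0.1218  0.256   0.6328]
toplatecorner [0.6275 0.1966 0.1324] [-46.4483   8.2986 -13.4803 -37.4148]
knob [0.6018 0.2154 0.2092] [ 0.4377 -0.079   0.1208  0.3375]
```

```bash
cat >> h.py <<'E'
def rel(s,pos,yaw,tilt=0.0):
    """shift/turn in tool axes (mm, rad) from state s to tool pose pointing down w/ yaw, then turned tilt about tool x"""
    R0=RM(s['tool_rot']); Rt=RM([-np.pi/2,0,yaw])@R.from_rotvec([tilt,0,0]).as_matrix()
    t=R0.T@(np.array(pos)-s['position'])*1000; r=R.from_matrix(R0.T@Rt).as_rotvec()
    return np.round(r,3),np.round(t,1)
E
python3 - <<'E'
from h import *
from workcell import monitor
s=monitor.observe()
print(rel(s,[.42,.2,.36],.5)); print(rel(s,[.45,-.12,.33],-.1))
E
```

```text
(array([ 0.   ,  0.653, -0.001]), array([-271.6, -117.9, -302.7]))
(array([ 1.000e-03,  1.253e+00, -1.000e-03]), array([-551.9,  -87.6, -460. ]))
```

Call:
send_rows --series "0 0.65 0 -272 -118 -303 1;0 0.65 0 -272 -118 -303 1;0 0.65 0 -272 -118 -303 1;0 0.65 0 -272 -118 -303 1;0 0.65 0 -272 -118 -303 1;0 0.65 0 -272 -118 -303 1;0 0.65 0 -272 -118 -303 1;0 0.65 0 -272 -118 -303 1;0 0.65 0 -272 -118 -303 1;0 0.65 0 -272 -118 -303 1;0 0.65 0 -272 -118 -303 1;0 1.25 0 -552 -88 -460 1;0 1.25 0 -552 -88 -460 1;0 1.25 0 -552 -88 -460 1;0 1.25 0 -552 -88 -460 1;0 1.25 0 -552 -88 -460 1;0 1.25 0 -552 -88 -460 1;0 1.25 0 -552 -88 -460 1;0 1.25 0 -552 -88 -460 1;0 1.25 0 -552 -88 -460 1" --force 80

```text
clock: 1.82
position: [0.4494, -0.1256, 0.3301]
tool_rot: [-1.573, 0.0, -0.104]
force: [0.5, 0.7, 0.5]
grip_width: 0.0857
```

```bash
python3 - <<'E'
from h import *
from workcell import monitor,cams
s=monitor.observe(); print(s['clock'],s['position'],s['tool_rot'],s['qpos'])
c=cams.get_calibration("wrist"); im=cams.grab_frame("wrist")
import pickle; pickle.dump(c,open("w1.pkl","wb"))
cv2.imwrite("pics/w1.png",cv2.resize(im[:,:,::-1],None,fx=1.5,fy=1.5))
E
```

```text
1.8167 [ 0.44937339 -0.12555094  0.33005238] [-1.57272027e+00  4.16311226e-06 -1.03629856e-01] [-0.3707825   0.19140689  0.60772781  1.90488299 -0.12119642  1.08177204
  0.18183005]
```

View pics/w1.png

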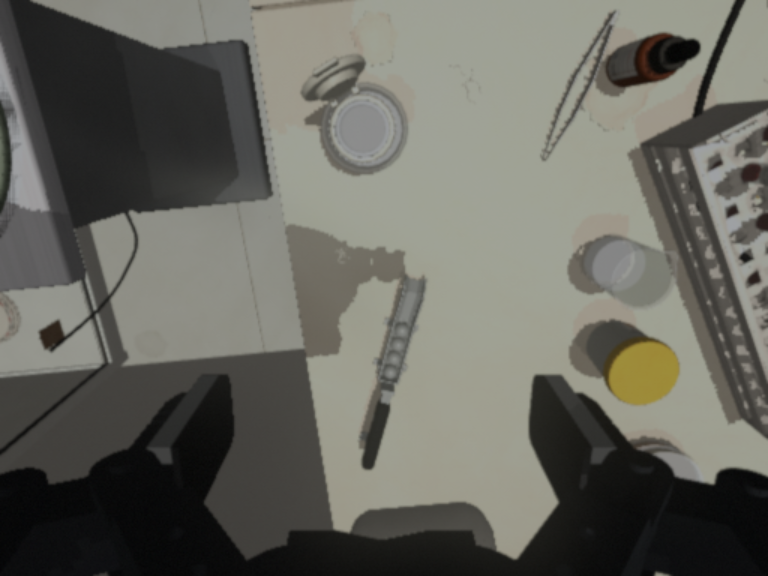

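The wrist view shows everything: the mouth at (364,128), the cap at (335,78), and the scoop from the lip at (416,277) to the grip end at (368,465), all in 1.5x pixels. I'll zoom in for precise features.

```bash
python3 - <<'E'
import cv2
w=cv2.imread("pics/w1.png"); w=cv2.resize(w,(512,384),interpolation=cv2.INTER_AREA)
cv2.imwrite("pics/w1b.png",cv2.resize(w[25:125,190:290],None,fx=6,fy=6,interpolation=cv2.INTER_CUBIC))
cv2.imwrite("pics/w1s.png",cv2.resize(w[175:315,220:300],None,fx=4.2,fy=4.2,interpolation=cv2.INTER_CUBIC))
E
```

```text
(no output)
```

View pics/w1b.png

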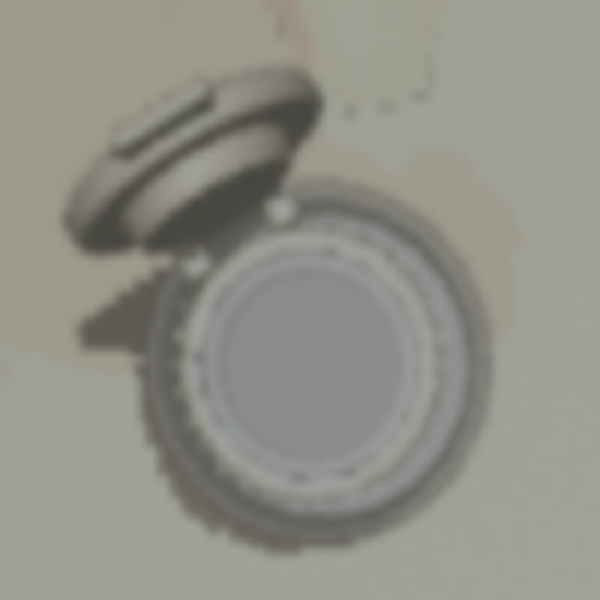

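View pics/w1s.png

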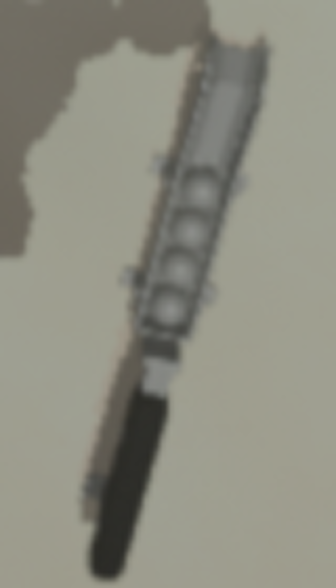

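```bash
cat > fit.py <<'E'
from h import *
import pickle
from workcell import cams
S=cams.get_calibration("side");T=cams.get_calibration("top");W=pickle.load(open("w1.pkl","rb"))
z=lambda p,f,o:(np.array(p)+.5)/f-.5+np.array(o)
oW=lambda p:z(p,4.2,(220,175)); oT=lambda p:z(p,3.6,(160,220)); oS=lambda p:z(p,3,(140,85)); oB=lambda p:z(p,6,(190,25))
H=[76.3,10.25,11.3]
ob=[(W,oW((210,38)),(76.3,10.25,11.3)),(W,oW((265,40)),(76.3,-10.25,11.3)),
(W,oW((158,165)),(22,17,0.7)),(W,oW((240,182)),(22,-17,.7)),(W,oW((130,278)),(-22,17,.7)),(W,oW((208,292)),(-22,-17,.7)),
(W,oW((105,577)),(-119,0,38)),(W,oW((153,396)),(-45,0,42)),
(T,oT((509,74)),(22,-17,.7)),(T,oT((493,120)),(22,17,.7)),(T,oT((580,96)),(-22,-17,.7)),(T,oT((565,143)),(-22,17,.7)),
(T,oT((427,51)),(76.3,-10.25,11.3)),(T,oT((413,84)),(76.3,10.25,11.3)),(T,oT((748,175)),(-119,0,38)),(T,oT((624,138)),(-45,0,42)),
(S,oS((222,358)),(76.3,10.25,11.3)),(S,oS((243,376)),(76.3,-10.25,11.3)),(S,oS((38,570)),(-119,0,38)),(S,oS((110,488)),(-45,0,42)),(S,oS((155,488)),(-22,-17,.7)),(S,oS((202,438)),(22,-17,.7))]
f=lambda v:np.concatenate([proj(c,place(v[0],v[1],v[2],v[3],np.array(P)/1000))[0]-p for c,p,P in ob])
r=least_squares(f,[.45,-.25,0,1.24],loss='soft_l1'); print("scoop",r.x.round(4)); print(r.fun.reshape(-1,2).round(1).tolist())
sc=r.x
bo=[(W,oB((311,362)),(0,0,96)),(W,oB((237.5,237.5)),(27,0,95.5)),(W,oB((195,265)),(27,8.2,95.5)),(W,oB((280,210)),(27,-8.2,95.5)),
(T,oT((171,135)),(0,0,96)),(T,oT((128,155)),(27,0,95.5)),(S,oS((252,130)),(0,0,96))]
f=lambda v:np.concatenate([proj(c,place(v[0],v[1],v[2],v[3],np.array(P)/1000))[0]-p for c,p,P in bo])
r=least_squares(f,[.444,-.05,0,1.97],loss='soft_l1'); print("bottle",r.x.round(4)); print(r.fun.reshape(-1,2).round(1).tolist())
bt=r.x
pickle.dump((sc,bt),open("fit.pkl","wb"))
E
python3 fit.py
```

```text
scoop [ 0.4497 -0.2542 -0.0023  1.2371]
[[-0.7, -2.5], [0.5, 0.2], [-2.0, -0.9], [1.0, 0.0], [-2.1, -1.1], [1.3, 0.3], [0.0, -0.7], [0.1, 0.6], [1.1, -1.2], [0.6, 1.6], [1.3, -0.8], [0.6, 1.7], [-1.3, 0.2], [-0.5, 0.5], [1.0, 0.8], [1.0, -0.2], [0.4, -1.0], [1.2, -1.6], [-2.7, 2.3], [-0.2, -1.9], [2.5, 1.5], [1.0, 1.5]]
bottle [ 0.4453 -0.051  -0.0053  2.0116]
[[1.2, 2.0], [-0.3, -0.7], [0.1, -0.9], [-0.7, -0.5], [1.6, -0.7], [0.5, 0.2], [-0.6, 0.3]]
```

```bash
python3 - <<'E'
from h import *
from workcell import monitor
s=monitor.observe()
g=place(.4497,-.2542,0,1.237,[-.078,0,.0])[0];print(g)
print(rel(s,[*g[:2],.13],1.237-np.pi/2))
E
```

```text
[ 0.42414469 -0.32789482  0.        ]
(array([ 0.001,  0.232, -0.001]), array([  -4.2,  200.2, -206.5]))
```

Call:
send_rows --series "0 0.23 0 -4 100 -150 1;0 0.23 0 -4 200 -206 1;0 0.23 0 -4 200 -206 1;0 0.23 0 -4 200 -206 1;0 0.23 0 -4 200 -206 1;0 0.23 0 -4 200 -206 1;0 0.23 0 -4 200 -206 1;0 0.23 0 -4 200 -206 1;0 0.23 0 -4 200 -206 1;0 0.23 0 -4 200 -206 1;0 0.23 0 -4 200 -206 1"

```text
clock: 2.78
position: [0.4272, -0.3234, 0.1312]
tool_rot: [-1.57, -0.001, -0.325]
force: [-0.0, -0.8, 0.6]
grip_width: 0.0857
```

```bash
python3 - <<'E'
from h import *
from workcell import monitor,cams
s=monitor.observe(); print(s['clock'],s['position'],s['tool_rot'],s['qpos'])
c=cams.get_calibration("wrist"); im=cams.grab_frame("wrist")
import pickle; pickle.dump(c,open("w2.pkl","wb"))
im=im[:,:,::-1].copy()
cv2.imwrite("pics/w2raw.png",im)
v=[.4497,-.2542,0,1.237]
for P in [(76.3,10.25,11.3),(76.3,-10.25,11.3),(22,17,0),(22,-17,0),(-22,17,0),(-22,-17,0),(-45,0,42),(-119,0,42),(-119,6.5,42),(-119,-6.5,42),(-45,6.5,42),(-45,-6.5,42)]:
    p=proj(c,place(*v,np.array(P)/1000))[0]; cv2.circle(im,tuple(int(round(a)) for a in p),2,(0,0,255),1)
cv2.imwrite("pics/w2.png",cv2.resize(im,None,fx=1.5,fy=1.5))
E
```

```text
2.7833 [ 0.42717687 -0.32337593  0.13115586] [-1.57024443e+00 -1.25596327e-03 -3.25218757e-01] [ 0.17181712  0.59677398  0.51245133  1.9521552  -0.44173606  0.70300729
  0.62807886]
```

View pics/w2.png

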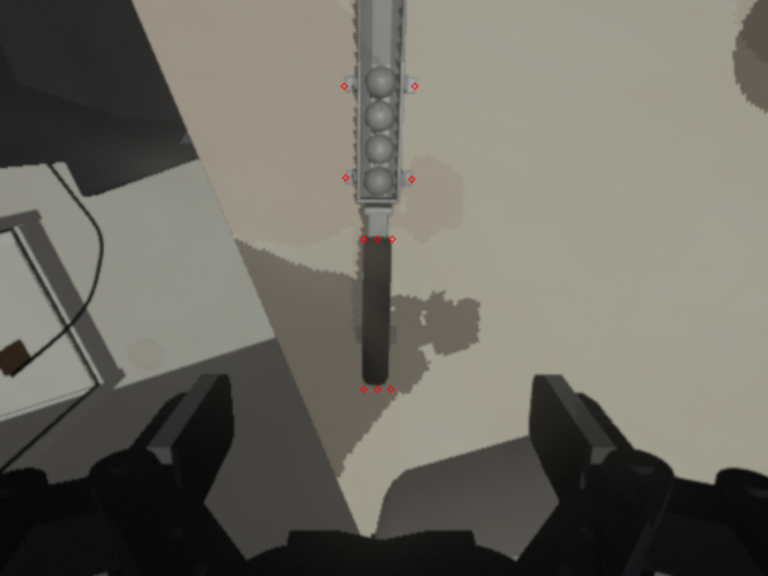

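The overlay puts the model on the scoop to within about 1 mm: feet at about (345–413, 86/178), grip from (377,240) to (376,385). Descending now.

```bash
python3 - <<'E'
from h import *
from workcell import monitor
s=monitor.observe()
print(s['position'],rel(s,[.424,-.3277,.027],1.237-np.pi/2))
E
```

```text
[ 0.42722377 -0.32341533  0.1312397 ] (array([-0.   ,  0.009,  0.002]), array([ -1.8, 104.2,  -5.1]))
```

Call:
send_rows --series "0 0.009 0 -1.8 35 -5 1;0 0.009 0 -1.8 70 -5 1;0 0.009 0 -1.8 90 -5 1;0 0.009 0 -1.8 104 -5 1;0 0.009 0 -1.8 104 -5 1;0 0.009 0 -1.8 104 -5 1"

```text
clock: 3.33
position: [0.4233, -0.3282, 0.0269]
tool_rot: [-1.571, -0.0, -0.335]
force: [-0.0, -0.6, 0.5]
grip_width: 0.0853
```

```bash
python3 - <<'E'
from h import *
from workcell import monitor
s=monitor.observe()
print(s['position'],s['tool_rot'],rel(s,[.424,-.3277,.027],1.237-np.pi/2))
E
```

```text
[ 0.42330282 -0.32819921  0.02692271] [-1.57062236e+00 -1.77172859e-04 -3.35043329e-01] (array([-0.   , -0.001,  0.   ]), array([ 0.5, -0.1,  0.7]))
```

Call:
send_rows --series "0 0 0 0.4 0 0 0.7;0 0 0 0.4 0 0 0.5;0 0 0 0.4 0 0 0.35;0 0 0 0.4 0 0 0.28;0 0 0 0.4 0 0 0.24;0 0 0 0.4 0 0 0.2;0 0 0 0.4 0 0 0.17;0 0 0 0.4 0 0 0.14;0 0 0 0.4 0 0 0.1;0 0 0 0.4 0 0 0;0 0 0 0.4 0 0 0;0 0 0 0.4 0 0 0" --force 80

```text
clock: 4.33
position: [0.4233, -0.329, 0.0266]
tool_rot: [-1.571, -0.0, -0.336]
force: [0.3, 1.8, 6.8]
grip_width: 0.0117
```

```bash
python3 - <<'E'
from h import *
from workcell import monitor,cams
import pickle
s=monitor.observe(); print(s['clock'],s['position'],s['tool_rot'],s['grip_width'],s['force'],s['moment'])
c=cams.get_calibration("wrist"); im=cams.grab_frame("wrist")
cv2.imwrite("pics/w3.png",cv2.resize(im[:,:,::-1],None,fx=1.5,fy=1.5)); pickle.dump((c,s),open("w3.pkl","wb"))
E
```

```text
4.3333 [ 0.42326783 -0.32901217  0.02655157] [-1.57077019e+00 -3.68064442e-04 -3.36313895e-01] 0.011679601299442658 [0.29311856 1.83246781 6.78936158] [ 0.19936314  0.048931   -0.04332243]
```

View pics/w3.png

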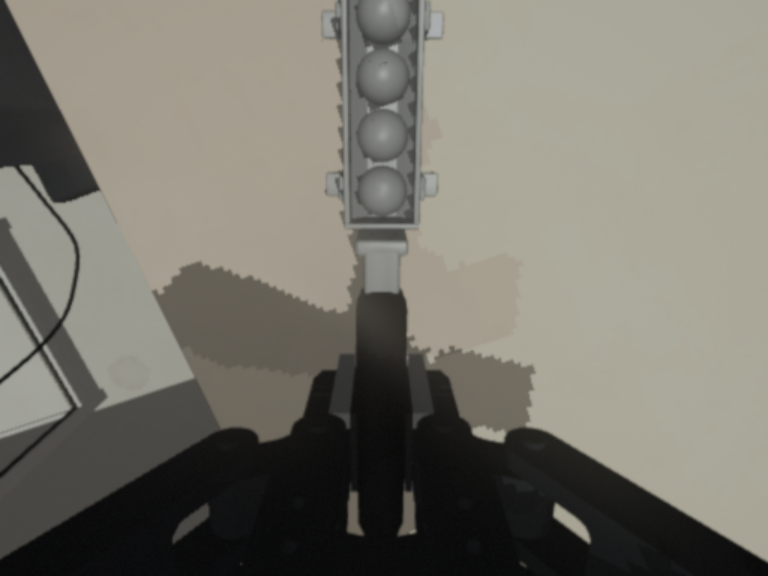

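```bash
cat > inhand.py <<'E'
from h import *
import pickle
c,s=pickle.load(open("w3.pkl","rb"))
z=lambda p:(np.array(p)+.5)/1.5-.5
ob=[((322,25),(22,17,1)),((443,25),(22,-17,1)),((325,184),(-22,17,1)),((438,184),(-22,-17,1)),((344,226),(-31,10.25,20.5)),((419,227),(-31,-10.25,20.5)),((359,292),(-45,6.5,40)),((407,292),(-45,-6.5,40))]
f=lambda v:np.concatenate([proj(c,place(v[0],v[1],0,v[2],np.array(P)/1000))[0]-z(p) for p,P in ob])
r=least_squares(f,[.45,-.254,1.237],loss='soft_l1'); print(r.x.round(4)); print(r.fun.reshape(-1,2).round(1).tolist())
Rt=RM(s['tool_rot'])
o=Rt.T@(np.array([r.x[0],r.x[1],0])-s['position']); Q=Rt.T@RM([0,0,r.x[2]])
print("scoop origin in tool",(o*1000).round(1)); print(Q.round(4))
pickle.dump((o,Q),open("inhand.pkl","wb"))
E
python3 inhand.py
```

```text
[ 0.4503 -0.2538  1.2322]
[[-0.1, -0.2], [-0.1, 0.1], [0.8, -0.1], [-0.5, 0.1], [0.3, -1.3], [0.1, -1.8], [-2.5, 1.6], [0.8, 1.7]]
scoop origin in tool [ 0.7 26.6 79.9]
[[ 2.3e-03 -1.0e+00  4.0e-04]
 [ 0.0e+00 -4.0e-04 -1.0e+00]
 [ 1.0e+00  2.3e-03  0.0e+00]]
```

Call:
send_rows --series "0 0 0 0 -1 0 0;0 0 0 0 -3 0 0;0 0 0 0 -7 0 0;0 0 0 0 -13 0 0;0 0 0 0 -22 0 0;0 0 0 0 -34 0 0;0 0 0 0 -47 0 0;0 0 0 0 -60 0 0;0 0 0 0 -73 0 0;0 0 0 0 -86 0 0;0 0 0 0 -99 0 0;0 0 0 0 -111 0 0;0 0 0 0 -121 0 0;0 0 0 0 -128 0 0;0 0 0 0 -132 0 0;0 0 0 0 -134 0 0;0 0 0 0 -135 0 0"

```text
clock: 5.8
position: [0.4231, -0.3288, 0.1613]
tool_rot: [-1.571, 0.0, -0.336]
force: [-0.1, 0.3, -1.5]
grip_width: 0.0119
```

```bash
cat > tgt.py <<'E'
from h import *
import pickle
o,Q=pickle.load(open("inhand.pkl","rb"))
def goal(b,dx,dz,tilt=0.,pivot=(61,0,16),dy=0.):
    """tool pose so that scoop 'pivot' point (mm) sits at bottle-frame (dx,dy,dz) mm, scoop aligned with bottle x, nose down tilt rad. b=(x,y,yaw)"""
    Rs=RM([0,0,b[2]])@RM([0,tilt,0])
    P=np.array([b[0],b[1],0])+RM([0,0,b[2]])@np.array([dx,dy,dz])/1000
    org=P-Rs@np.array(pivot)/1000
    Rt=Rs@Q.T; return org-Rt@o,Rt
def rel2(s,g):
    R0=RM(s['tool_rot']); return (R.from_matrix(R0.T@g[1]).as_rotvec().round(3),(R0.T@(g[0]-s['position'])*1000).round(1))
E
python3 - <<'E'
from tgt import *
from workcell import monitor
s=monitor.observe(); print(s['position'],s['tool_rot'],s['qpos'],s['force'])
print(rel2(s,goal((.445,-.051,2.0),-50,150)))
E
```

```text
[ 0.42313147 -0.32877994  0.161328  ] [-1.57075893e+00  1.76650203e-04 -3.35982139e-01] [ 0.15231273  0.55533524  0.55493349  1.93179499 -0.41131151  0.76808717
  0.6052068 ] [-0.08549542  0.32979959 -1.5276921 ]
(array([ 0.   , -0.767, -0.   ]), array([ 60.9,   0.8, 131.4]))
```

Call:
send_rows --series "0 -0.01 0 0.6 0 1.3 0;0 -0.03 0 2.4 0 5.2 0;0 -0.07 0 5.5 0 12 0;0 -0.115 0 9 0 20 0;0 -0.17 0 13.5 0 29 0;0 -0.23 0 18 0 39 0;0 -0.29 0 23 0 50 0;0 -0.35 0 28 0 60 0;0 -0.415 0 33 0 71 0;0 -0.475 0 38 0 81 0;0 -0.535 0 43 0 92 0;0 -0.6 0 47.5 0 102 0;0 -0.65 0 52 0 111 0;0 -0.7 0 55.5 0 119 0;0 -0.735 0 58.5 0 126 0;0 -0.76 0 60 0 130 0;0 -0.767 0 61 0 131 0;0 -0.767 0 61 0 131 0"

```text
clock: 7.3
position: [0.5241, -0.2252, 0.1613]
tool_rot: [-1.571, 0.0, 0.431]
force: [-0.8, 0.3, -1.7]
grip_width: 0.0119
```

```bash
python3 - <<'E'
from tgt import *
from workcell import monitor,cams
s=monitor.observe(); print(s['clock'],s['position'],s['tool_rot'],s['qpos'])
c=cams.get_calibration("wrist"); im=cams.grab_frame("wrist")
cv2.imwrite("pics/w4raw.png",im[:,:,::-1])
cv2.imwrite("pics/w4.png",cv2.resize(im[:,:,::-1],None,fx=1.5,fy=1.5)); pickle.dump((c,s),open("w4.pkl","wb"))
im=cams.grab_frame("side"); cv2.imwrite("pics/s4.png",cv2.resize(im[85:285,140:340,::-1],None,fx=3,fy=3,interpolation=cv2.INTER_CUBIC))
E
```

```text
7.3 [ 0.52408554 -0.22522529  0.16125236] [-1.57082664e+00  5.70776010e-05  4.31420924e-01] [ 0.0589775   0.56282514  0.34414832  1.8351439  -0.25686178  0.78722387
  0.96803555]
```

View pics/w4.png

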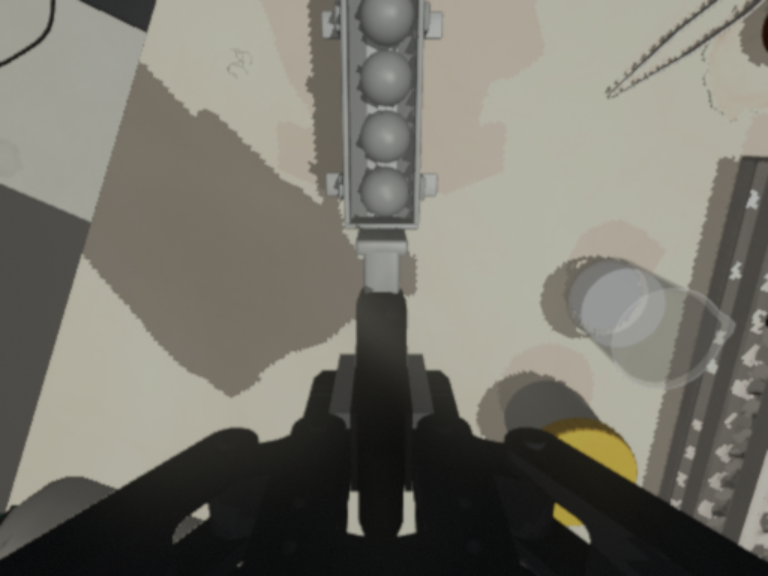

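View pics/s4.png

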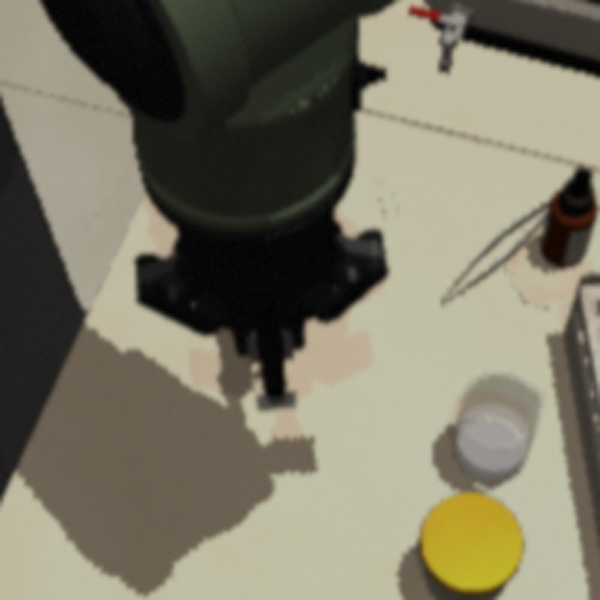

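The balls are intact and the scoop hasn't shifted in the grip: the feet and balls sit at the same pixels as before. The bottle is out of the wrist view and hidden in the side view, so I'll check the top view.

```bash
python3 - <<'E'
from tgt import *
from workcell import monitor,cams
im=cams.grab_frame("top")[:,:,::-1].copy(); cv2.imwrite("pics/t4raw.png",im)
cv2.imwrite("pics/t4.png",cv2.resize(im[180:300,150:330],None,fx=4.4,fy=4.4,interpolation=cv2.INTER_CUBIC))
E
```

```text
(no output)
```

View pics/t4.png

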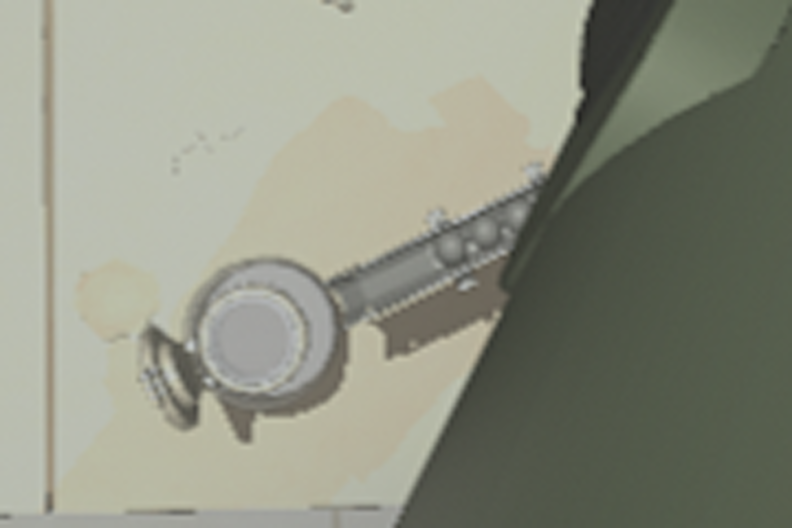

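```bash
cat > ov.py <<'E'
from tgt import *
from workcell import cams
T=cams.get_calibration("top")
def circ(r,z,n=40): a=np.linspace(0,2*np.pi,n); return np.c_[r*np.cos(a),r*np.sin(a),0*a+z]/1000
def draw(cal,raw,s,b,out,x0,x1,y0,y1,f):
    im=cv2.resize(cv2.imread(raw)[y0:y1,x0:x1],None,fx=f,fy=f,interpolation=cv2.INTER_CUBIC)
    zz=lambda p:(p-[x0,y0]+.5)*f-.5
    for C in (circ(19,96),circ(16,96)):
        cv2.polylines(im,[zz(proj(cal,place(b[0],b[1],0,b[2],C))).round().astype(int)],True,(0,0,255),1)
    h=zz(proj(cal,place(b[0],b[1],0,b[2],np.array([[27,8.2,95.5],[27,-8.2,95.5]])/1000))).round().astype(int)
    for q in h: cv2.circle(im,tuple(int(v) for v in q),3,(0,0,255),1)
    Rt=RM(s['tool_rot']); 
    def W(P): return s['position']+(o+(np.atleast_2d(P)/1000)@Q.T)@Rt.T
    for L in ([(-31,10.25,20.5),(30,10.25,20.5),(61,10.25,24),(76.3,10.25,11.3),(71,10.25,6),(71,-10.25,6),(76.3,-10.25,11.3),(61,-10.25,24),(30,-10.25,20.5),(-31,-10.25,20.5)],[(61,10.25,16),(61,-10.25,16)],[(22,17,0),(22,-17,0)]):
        cv2.polylines(im,[zz(proj(cal,W(L))).round().astype(int)],False,(255,0,0),1)
    cv2.imwrite(out,im)
E
python3 - <<'E'
from ov import *
c,s=pickle.load(open("w4.pkl","rb"))
draw(T,"pics/t4raw.png",s,(.4453,-.051,2.0116),"pics/t4o.png",170,290,220,290,6.5)
E
```

```text
(no output)
```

View pics/t4o.png

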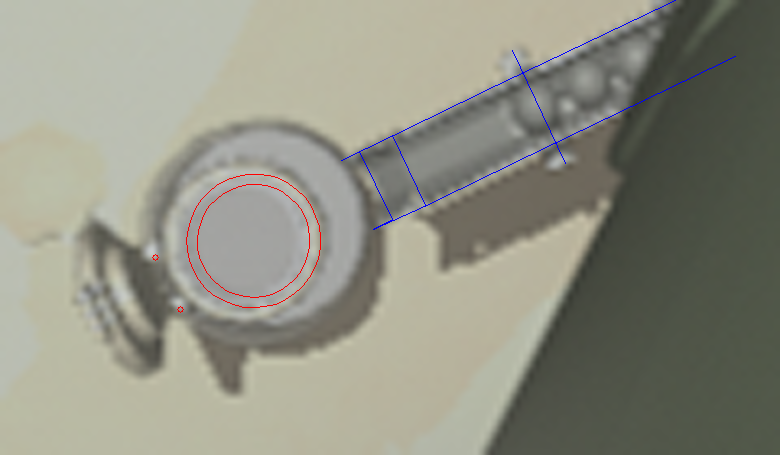

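```bash
python3 - <<'E'
import cv2
im=cv2.imread("pics/t4raw.png")[228:284,178:268]
im=cv2.resize(im,None,fx=8.8,fy=8.8,interpolation=cv2.INTER_LANCZOS4)
im=cv2.convertScaleAbs(im,alpha=1.8,beta=-140)
cv2.imwrite("pics/t4z.png",im)
E
```

```text
(no output)
```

View pics/t4z.png

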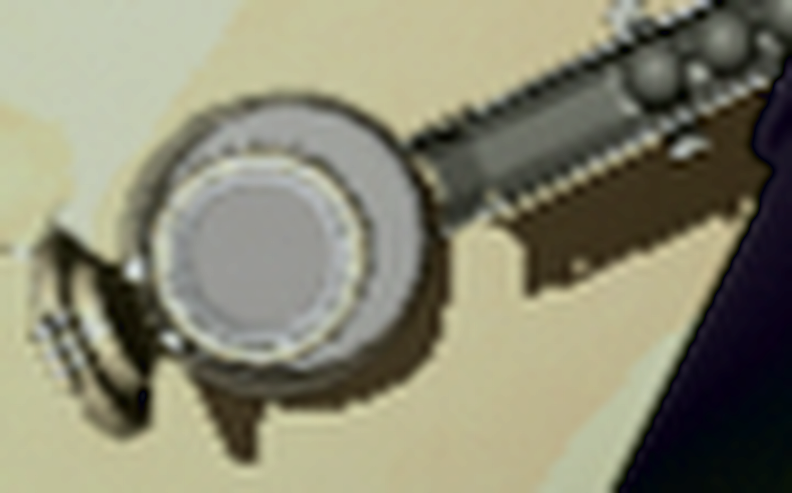

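```bash
python3 - <<'E'
from ov import *
W=pickle.load(open("w1.pkl","rb"));S=cams.get_calibration("side")
def ray(c,p,z):
    d=RM(c['attitude'])@np.linalg.inv(c['mtx'])@[p[0],p[1],1]; return c['origin']+d*(z-c['origin'][2])/d[2]
print("T",ray(T,(207.1,256.8),.094), ray(T,((153+.5)/8.8-.5+178,(304+.5)/8.8-.5+228),.0955))
print("T2",ray(T,((260.5)/8.8-.5+178,(258)/8.8-.5+228),.094))
for z in(.094,): print("W",ray(W,(241.4,84.9),z),ray(W,(229.2,64.2),z), "S",ray(S,(223.7,128),z))
# base circle: W (318,365) z 0.052
print("Wbase",ray(W,(190-.42+318/6,25-.42+363/6),.05),"Tbase",ray(T,((280)/8.8-.44+178,(243)/8.8-.44+228),.05))
E
```

```text
T [ 0.44480033 -0.04816402  0.094     ] [ 0.43556894 -0.02576481  0.0955    ]
T2 [ 0.44476666 -0.04816793  0.094     ]
W [ 0.44436656 -0.04888817  0.094     ] [ 0.43426138 -0.02755637  0.094     ] S [ 0.44731247 -0.05207708  0.094     ]
Wbase [ 0.44419482 -0.04876433  0.05      ] Tbase [ 0.44564042 -0.0489175   0.05      ]
```

```bash
python3 - <<'E'
from tgt import *
from workcell import monitor
s=monitor.observe(); b=(.4447,-.0485,2.0)
for dx,dz in [(-10,125),(-10,110)]: print(rel2(s,goal(b,dx,dz)))
E
```

```text
(array([ 0.   , -0.002, -0.001]), array([ 1.5, 25.8, 43.1]))
(array([ 0.   , -0.002, -0.001]), array([ 1.5, 40.8, 43.1]))
```

Call:
send_rows --series "0 -0.002 0 0.1 1 1 0;0 -0.002 0 0.3 3 4 0;0 -0.002 0 0.6 6 9 0;0 -0.002 0 0.9 10 15 0;0 -0.002 0 1.2 14 22 0;0 -0.002 0 1.5 18 29 0;0 -0.002 0 1.5 22 35 0;0 -0.002 0 1.5 25 40 0;0 -0.002 0 1.5 28 42.5 0;0 -0.002 0 1.5 31 43 0;0 -0.002 0 1.5 35 43 0;0 -0.002 0 1.5 38 43 0;0 -0.002 0 1.5 40 43 0;0 -0.002 0 1.5 41 43 0;0 -0.002 0 1.5 41 43 0;0 -0.002 0 1.5 41 43 0"

```text
clock: 8.78
position: [0.5074, -0.1858, 0.1203]
tool_rot: [-1.571, 0.0, 0.433]
force: [-0.4, 1.3, -1.6]
grip_width: 0.0116
```

```bash
python3 - <<'E'
from ov import *
from workcell import monitor
s=monitor.observe(); b=(.4447,-.0485,2.0)
print(s['clock'],s['position'],s['tool_rot'],s['force']); print(rel2(s,goal(b,-10,101.5)))
im=cams.grab_frame("top")[:,:,::-1]; cv2.imwrite("pics/t5raw.png",im)
pickle.dump(s,open("s5.pkl","wb"))
draw(T,"pics/t5raw.png",s,b,"pics/t5o.png",178,268,228,284,8.8)
z=cv2.convertScaleAbs(cv2.resize(im[228:284,178:268],None,fx=8.8,fy=8.8,interpolation=cv2.INTER_LANCZOS4),alpha=1.8,beta=-140)
cv2.imwrite("pics/t5z.png",z)
im=cams.grab_frame("side"); cv2.imwrite("pics/s5.png",cv2.resize(im[85:185,160:290,::-1],None,fx=5,fy=5,interpolation=cv2.INTER_CUBIC))
E
```

```text
8.7833 [ 0.50737968 -0.18578097  0.12031983] [-1.57087174e+00  1.96625813e-05  4.32745908e-01] [-0.44231617  1.26339868 -1.57603523]
(array([ 0.   ,  0.001, -0.   ]), array([-0.4,  8.3,  0. ]))
```

View pics/t5o.png

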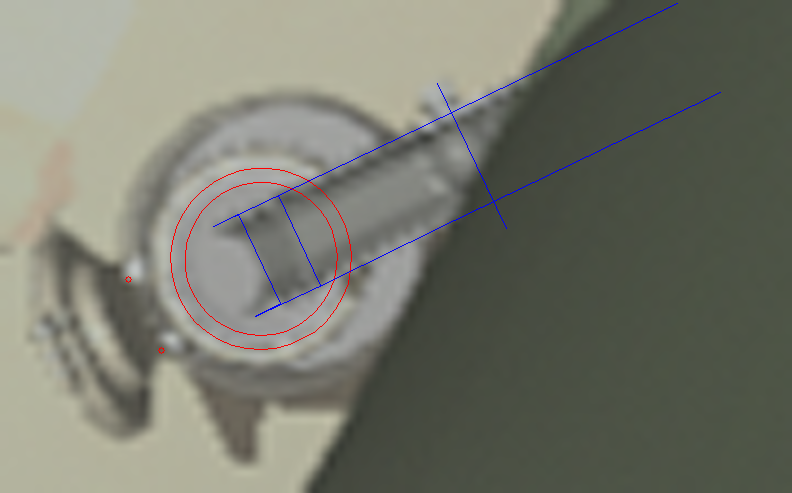

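View pics/t5z.png

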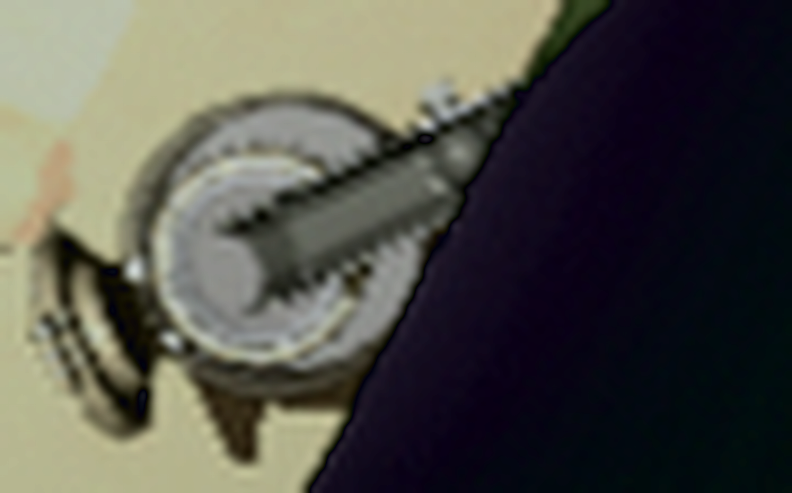

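View pics/s5.png

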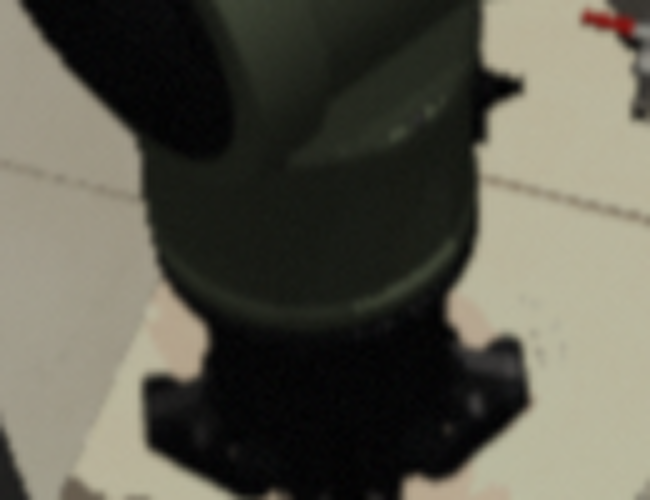

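The scoop nose is over the mouth: lip horns at (228,228) and (255,308), mouth centre at (260,257), balls still held behind the ramp. Lowering the lip into the mouth.

Call:
send_rows --series "0 0 0 0.3 1 0 0;0 0 0 0.6 2.5 0 0;0 0 0 0.6 4 0 0;0 0 0 0.6 5.5 0 0;0 0 0 0.6 7 0 0;0 0 0 0.6 8.3 0 0;0 0 0 0.6 8.3 0 0;0 0 0 0.6 8.3 0 0"

```text
clock: 9.55
position: [0.5079, -0.1854, 0.1119]
tool_rot: [-1.571, 0.0, 0.433]
force: [-0.6, -0.4, -1.3]
grip_width: 0.0116
```

```bash
python3 - <<'E'
from ov import *
from workcell import monitor
s=monitor.observe(); b=(.4447,-.0485,2.0)
print(s['clock'],s['position'],s['tool_rot'],s['force'],s['moment'])
im=cams.grab_frame("top")[:,:,::-1]; cv2.imwrite("pics/t6raw.png",im)
pickle.dump(s,open("s6.pkl","wb"))
z=cv2.convertScaleAbs(cv2.resize(im[228:284,178:268],None,fx=8.8,fy=8.8,interpolation=cv2.INTER_LANCZOS4),alpha=1.8,beta=-140)
cv2.imwrite("pics/t6z.png",z)
s['position']=s['position'].copy()
for a in (0,.1,.2,.3,.4,.5,.6,.65,.7): print(a,*rel2(s,goal((b[0],b[1],2.0024),-10,101.5,a)))
E
```

```text
9.55 [ 0.50789628 -0.18536106  0.11194225] [-1.57075518e+00  8.00497846e-05  4.32981501e-01] [-0.61433584 -0.40749808 -1.32444205] [-0.05874911 -0.05197609 -0.0037695 ]
0 [-0.    -0.001 -0.   ] [-0.6 -0.1 -0.2]
0.1 [-0.1   -0.001 -0.   ] [ -0.6 -14.1   1.6]
0.2 [-0.2   -0.001 -0.   ] [ -0.6 -27.9   4.8]
0.3 [-0.3   -0.001  0.   ] [ -0.6 -41.3   9.3]
0.4 [-0.4   -0.001  0.   ] [ -0.6 -54.1  15.1]
0.5 [-0.5   -0.001  0.   ] [ -0.6 -66.4  22.2]
0.6 [-0.6   -0.001  0.001] [ -0.6 -77.8  30.4]
0.65 [-0.65  -0.001  0.001] [ -0.6 -83.2  35. ]
0.7 [-0.7   -0.001  0.001] [ -0.6 -88.4  39.8]
```

View pics/t6z.png

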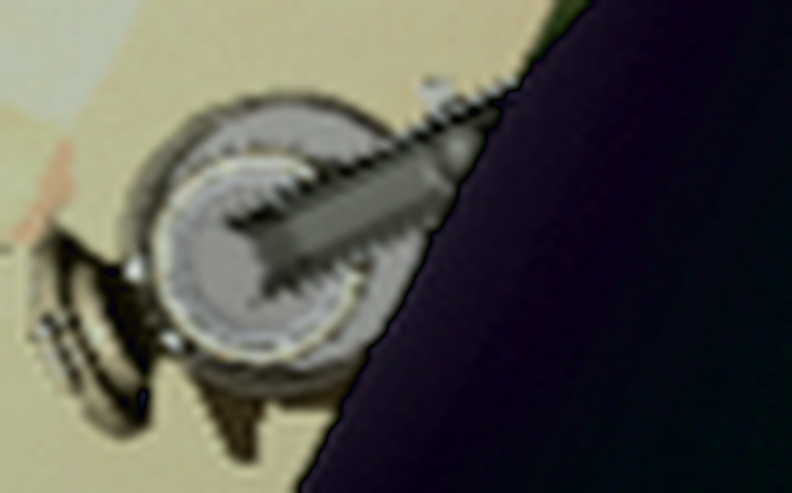

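The lip is inside the mouth, the force is near zero, and the balls are still in the trough. I'll compute the tilt arc about the crest.

```bash
python3 - <<'E'
from tgt import *
s=pickle.load(open("s6.pkl","rb"));b=(.4447,-.0485,2.0024)
g0=goal(b,-10,101.5,0)
st=dict(position=g0[0],tool_rot=R.from_matrix(g0[1]).as_euler('xyz'))
def rows(A): print(";".join("%g 0 0 0 %.1f %.1f 0"%(-a,*rel2(st,goal(b,-10,101.5,a))[1][1:]) for a in A))
rows(np.round(np.r_[.01,.03,.05,.07,.09,np.arange(.105,.33,.015)],3))
E
```

```text
-0.01 0 0 0 -1.4 0.1 0;-0.03 0 0 0 -4.2 0.4 0;-0.05 0 0 0 -7.0 0.7 0;-0.07 0 0 0 -9.8 1.1 0;-0.09 0 0 0 -12.6 1.5 0;-0.105 0 0 0 -14.7 1.9 0;-0.12 0 0 0 -16.8 2.3 0;-0.135 0 0 0 -18.9 2.7 0;-0.15 0 0 0 -20.9 3.2 0;-0.165 0 0 0 -23.0 3.6 0;-0.18 0 0 0 -25.1 4.2 0;-0.195 0 0 0 -27.1 4.7 0;-0.21 0 0 0 -29.1 5.3 0;-0.225 0 0 0 -31.2 5.9 0;-0.24 0 0 0 -33.2 6.5 0;-0.255 0 0 0 -35.2 7.2 0;-0.27 0 0 0 -37.2 7.9 0;-0.285 0 0 0 -39.2 8.7 0;-0.3 0 0 0 -41.2 9.4 0;-0.315 0 0 0 -43.1 10.2 0;-0.33 0 0 0 -45.1 11.0 0
```

Call:
send_rows --series "-0.01 0 0 0 -1.4 0.1 0;-0.03 0 0 0 -4.2 0.4 0;-0.05 0 0 0 -7 0.7 0;-0.07 0 0 0 -9.8 1.1 0;-0.09 0 0 0 -12.6 1.5 0;-0.105 0 0 0 -14.7 1.9 0;-0.12 0 0 0 -16.8 2.3 0;-0.135 0 0 0 -18.9 2.7 0;-0.15 0 0 0 -20.9 3.2 0;-0.165 0 0 0 -23 3.6 0;-0.18 0 0 0 -25.1 4.2 0;-0.195 0 0 0 -27.1 4.7 0;-0.21 0 0 0 -29.1 5.3 0;-0.225 0 0 0 -31.2 5.9 0;-0.24 0 0 0 -33.2 6.5 0;-0.255 0 0 0 -35.2 7.2 0;-0.27 0 0 0 -37.2 7.9 0;-0.285 0 0 0 -39.2 8.7 0;-0.3 0 0 0 -41.2 9.4 0;-0.315 0 0 0 -43.1 10.2 0"

```text
clock: 11.27
position: [0.5036, -0.176, 0.1553]
tool_rot: [-1.887, -0.0, 0.433]
force: [-0.2, 0.1, -1.4]
grip_width: 0.0117
```

```bash
python3 - <<'E'
from ov import *
from workcell import monitor
s=monitor.observe(); b=(.4447,-.0485,2.0024)
print(s['clock'],s['qpos'],s['tool_rot'],s['force'],s['moment'])
g=goal(b,-10,101.5,.315); print(rel2(s,g))
im=cams.grab_frame("top")[:,:,::-1]; cv2.imwrite("pics/t7raw.png",im)
z=cv2.convertScaleAbs(cv2.resize(im[228:284,178:268],None,fx=7,fy=7,interpolation=cv2.INTER_LANCZOS4),alpha=1.8,beta=-140)
cv2.imwrite("pics/t7z.png",z)
im=cams.grab_frame("wrist")[:,:,::-1]; cv2.imwrite("pics/w7.png",im)
E
```

```text
11.2667 [-0.40912615  0.52266985  0.62665054  2.11331526 -0.07359182  0.41999706
  0.62291973] [-1.88731865e+00 -1.02975976e-04  4.33004160e-01] [-0.1789508   0.10449029 -1.43959808] [0.35096492 0.12304194 0.01120011]
(array([ 0.002, -0.001,  0.   ]), array([-0.7,  0.2, -0.2]))
```

View pics/t7z.png

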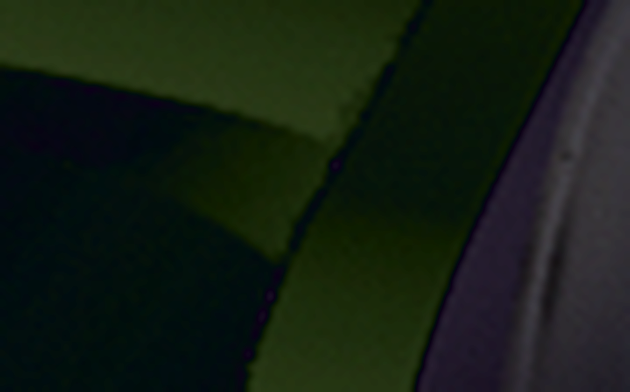

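View pics/w7.png

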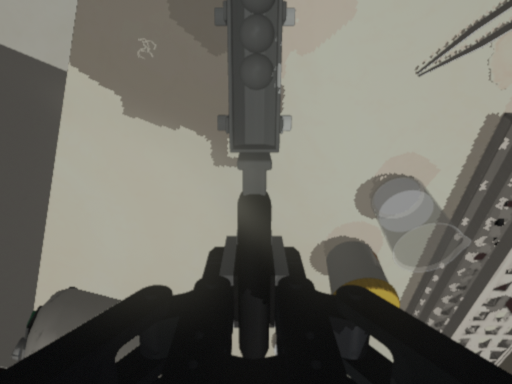

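The arm now hides the mouth in the top view. The wrist view shows the ball row rolled forward about 20 mm, with the rear ball at (257,72) and all balls still up front. I'll keep tilting slowly.

```bash
cat > tl.py <<'E'
from tgt import *
b=(.4447,-.0485,2.0024)
def rows(a0,A,dx=-10,dz=101.5):
    g0=goal(b,-10,101.5,a0); st=dict(position=g0[0],tool_rot=R.from_matrix(g0[1]).as_euler('xyz'))
    print(";".join("%g 0 0 0 %.1f %.1f 0"%(-(a-a0),*rel2(st,goal(b,dx,dz,a))[1][1:]) for a in A))
E
python3 -c "
from tl import *
rows(.315,np.round(np.arange(.33,.48,.015),3))"
```

```text
-0.015 0 0 0 -2.1 0.2 0;-0.03 0 0 0 -4.2 0.4 0;-0.045 0 0 0 -6.3 0.6 0;-0.06 0 0 0 -8.4 0.9 0;-0.075 0 0 0 -10.5 1.2 0;-0.09 0 0 0 -12.6 1.5 0;-0.105 0 0 0 -14.7 1.9 0;-0.12 0 0 0 -16.8 2.3 0;-0.135 0 0 0 -18.9 2.7 0;-0.15 0 0 0 -20.9 3.2 0
```

Call:
send_rows --series "-0.015 0 0 0 -2.1 0.2 0;-0.03 0 0 0 -4.2 0.4 0;-0.045 0 0 0 -6.3 0.6 0;-0.06 0 0 0 -8.4 0.9 0;-0.075 0 0 0 -10.5 1.2 0;-0.09 0 0 0 -12.6 1.5 0;-0.105 0 0 0 -14.7 1.9 0;-0.12 0 0 0 -16.8 2.3 0;-0.135 0 0 0 -18.9 2.7 0;-0.15 0 0 0 -20.9 3.2 0"

```text
clock: 12.2
position: [0.4997, -0.1675, 0.1742]
tool_rot: [-2.037, -0.0, 0.433]
force: [0.2, 1.0, -1.2]
grip_width: 0.0116
```

```bash
python3 - <<'E'
from ov import *
from workcell import monitor
s=monitor.observe(); b=(.4447,-.0485,2.0024)
print(s['clock'],s['qpos'],s['tool_rot'],s['force'],s['moment'])
g=goal(b,-10,101.5,.465); print(rel2(s,g))
im=cams.grab_frame("wrist")[:,:,::-1]; cv2.imwrite("pics/w8.png",im)
E
```

```text
12.2 [-0.66866378  0.55853396  0.84337972  2.18727565  0.00934511  0.33320798
  0.46961175] [-2.03652115e+00 -2.19062021e-04  4.32816618e-01] [ 0.24232731  0.96358441 -1.21085159] [0.50444655 0.25651633 0.01515027]
(array([ 0.001, -0.001,  0.   ]), array([-0.7,  0.1, -0.1]))
```

View pics/w8.png

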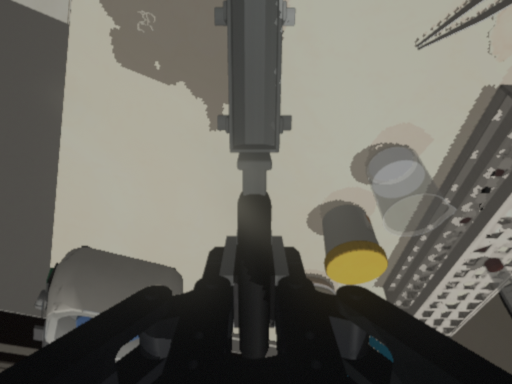

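The trough is now empty in view. I'll go on towards 36° so the rest leave.

```bash
python3 -c "
from tl import *
rows(.465,np.round(np.arange(.48,.65,.02),3))"
```

```text
-0.015 0 0 0 -2.1 0.2 0;-0.035 0 0 0 -4.9 0.5 0;-0.055 0 0 0 -7.7 0.8 0;-0.075 0 0 0 -10.5 1.2 0;-0.095 0 0 0 -13.3 1.6 0;-0.115 0 0 0 -16.1 2.1 0;-0.135 0 0 0 -18.9 2.7 0;-0.155 0 0 0 -21.6 3.3 0;-0.175 0 0 0 -24.4 4.0 0
```

Call:
send_rows --series "-0.015 0 0 0 -2.1 0.2 0;-0.035 0 0 0 -4.9 0.5 0;-0.055 0 0 0 -7.7 0.8 0;-0.075 0 0 0 -10.5 1.2 0;-0.095 0 0 0 -13.3 1.6 0;-0.115 0 0 0 -16.1 2.1 0;-0.135 0 0 0 -18.9 2.7 0;-0.155 0 0 0 -21.6 3.3 0;-0.175 0 0 0 -24.4 4 0;-0.175 0 0 0 -24.4 4 0;-0.175 0 0 0 -24.4 4 0;-0.175 0 0 0 -24.4 4 0;-0.175 0 0 0 -24.4 4 0;-0.175 0 0 0 -24.4 4 0;-0.175 0 0 0 -24.4 4 0"

```text
clock: 13.5
position: [0.4935, -0.1545, 0.194]
tool_rot: [-2.21, -0.0, 0.432]
force: [0.1, 0.4, -1.2]
grip_width: 0.0116
```

```bash
python3 - <<'E'
from ov import *
from workcell import monitor
s=monitor.observe(); b=(.4447,-.0485,2.0024)
print(s['clock'],s['qpos'],s['tool_rot'],s['force'],s['moment'])
g=goal(b,-10,101.5,.64); print(rel2(s,g))
im=cams.grab_frame("side")[:,:,::-1]; cv2.imwrite("pics/s9.png",cv2.resize(im[60:285,100:340],None,fx=3,fy=2.6*1,interpolation=cv2.INTER_CUBIC))
E
```

```text
13.5 [-0.93758248  0.67352125  1.06958323  2.26215316  0.04041286  0.24825808
  0.33685382] [-2.21032867e+00 -2.87700668e-04  4.32463323e-01] [ 0.06034721  0.43230465 -1.16501907] [0.65014483 0.35236574 0.01755063]
(array([-0.   , -0.002,  0.   ]), array([-0.5, -0.1, -0. ]))
```

View pics/s9.png

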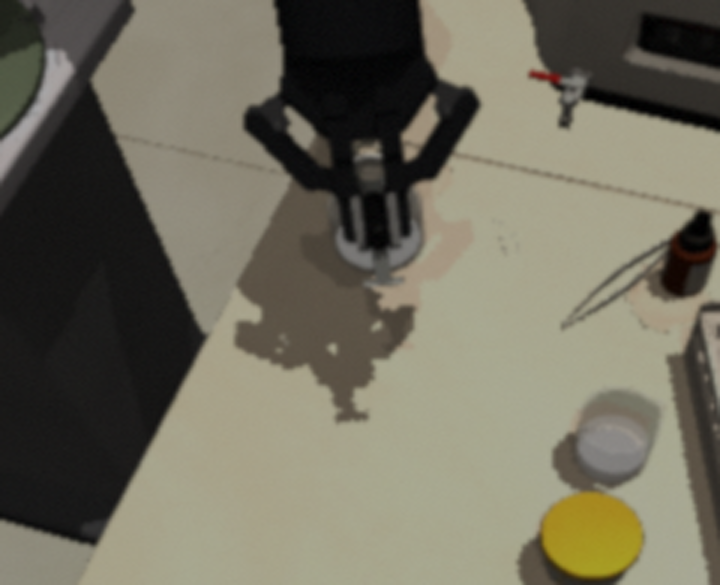

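```bash
python3 -c "
from tl import *
rows(.64,np.round(np.r_[.62,.59,np.arange(.55,-.001,-.04),0],3))"
```

```text
0.02 0 0 0 2.8 -0.2 0;0.05 0 0 0 7.1 -0.4 0;0.09 0 0 0 12.7 -0.4 0;0.13 0 0 0 18.4 -0.2 0;0.17 0 0 0 24.0 0.2 0;0.21 0 0 0 29.6 0.9 0;0.25 0 0 0 35.2 1.8 0;0.29 0 0 0 40.7 2.9 0;0.33 0 0 0 46.2 4.2 0;0.37 0 0 0 51.7 5.7 0;0.41 0 0 0 57.0 7.5 0;0.45 0 0 0 62.3 9.4 0;0.49 0 0 0 67.6 11.6 0;0.53 0 0 0 72.7 14.0 0;0.57 0 0 0 77.7 16.6 0;0.61 0 0 0 82.6 19.4 0;0.64 0 0 0 86.2 21.6 0
```

Call:
send_rows --series "0.02 0 0 0 2.8 -0.2 0;0.05 0 0 0 7.1 -0.4 0;0.09 0 0 0 12.7 -0.4 0;0.13 0 0 0 18.4 -0.2 0;0.17 0 0 0 24 0.2 0;0.21 0 0 0 29.6 0.9 0;0.25 0 0 0 35.2 1.8 0;0.29 0 0 0 40.7 2.9 0;0.33 0 0 0 46.2 4.2 0;0.37 0 0 0 51.7 5.7 0;0.41 0 0 0 57 7.5 0;0.45 0 0 0 62.3 9.4 0;0.49 0 0 0 67.6 11.6 0;0.53 0 0 0 72.7 14 0;0.57 0 0 0 77.7 16.6 0;0.61 0 0 0 82.6 19.4 0;0.64 0 0 0 86.2 21.6 0;0.64 0 0 0 86.2 21.6 0;0.64 0 0 0 86.2 21.6 0"

```text
clock: 15.13
position: [0.5076, -0.186, 0.1118]
tool_rot: [-1.571, 0.0, 0.432]
force: [-0.1, 0.7, -1.8]
grip_width: 0.012
```

```bash
python3 - <<'E'
from ov import *
from workcell import monitor
s=monitor.observe(); print(s['clock'],s['position'],s['tool_rot'],s['force'],s['qpos'])
im=cams.grab_frame("wrist")[:,:,::-1]; cv2.imwrite("pics/w10.png",im)
im=cams.grab_frame("top")[:,:,::-1]; cv2.imwrite("pics/t10raw.png",im)
z=cv2.convertScaleAbs(cv2.resize(im[228:284,178:268],None,fx=8.8,fy=8.8,interpolation=cv2.INTER_LANCZOS4),alpha=1.8,beta=-140)
cv2.imwrite("pics/t10z.png",z)
E
```

```text
15.1333 [ 0.50761248 -0.18595306  0.11181539] [-1.57147352e+00  3.49964403e-04  4.31675753e-01] [-0.14111093  0.74175194 -1.76389542] [ 0.02899159  0.59411671  0.29351909  1.94244402 -0.27228283  0.64287386
  0.92591392]
```

View pics/w10.png

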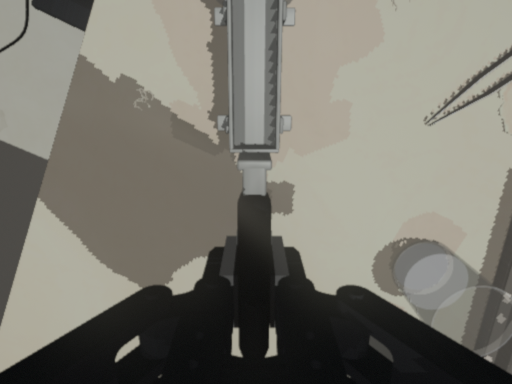

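View pics/t10z.png

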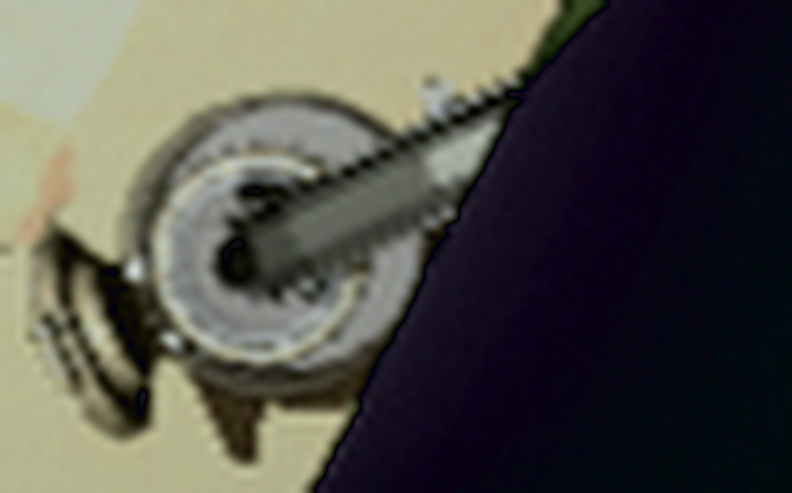

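The scoop is empty, the balls show as dark blobs in the bottle at (238,260) and (258,195), and the bottle hasn't moved. Now I'll withdraw and stand the scoop back in its old place.

```bash
python3 - <<'E'
from h import *
from workcell import monitor
s=monitor.observe()
print(rel(s,[.524,-.2252,.1613],.4314)); print(rel(s,[.4233,-.329,.1613],-.336))
E
```

```text
(array([ 0.001,  0.002, -0.   ]), array([ -2.1, -49.1, -43.2]))
(array([0.001, 0.769, 0.   ]), array([-137.1,  -49.1,  -95.2]))
```

Call:
send_rows --series "0 0 0 0 -3 0 0;0 0 0 0 -9 0 0;0 0 0 0 -17 0 0;0 0 0 0 -26 -2 0;0 0 0 0 -35 -7 0;0 0 0 0 -43 -15 0;0 0 0 -1 -48 -26 0;0 0 0 -2 -49 -38 0;0 0.02 0 -6 -49 -45 0;0 0.08 0 -18 -49 -50 0;0 0.17 0 -34 -49 -56 0;0 0.28 0 -52 -49 -62 0;0 0.39 0 -71 -49 -69 0;0 0.5 0 -90 -49 -76 0;0 0.6 0 -107 -49 -83 0;0 0.68 0 -121 -49 -89 0;0 0.74 0 -131 -49 -93 0;0 0.769 0 -137 -49 -95 0;0 0.769 0 -137 -49 -95 0;0 0.769 0 -137 -49 -95 0"

```text
clock: 16.9
position: [0.4234, -0.329, 0.1607]
tool_rot: [-1.571, 0.001, -0.335]
force: [0.3, 0.6, -1.3]
grip_width: 0.0117
```

```bash
python3 - <<'E'
from ov import *
from workcell import monitor
s=monitor.observe(); print(s['clock'],s['position'],s['tool_rot'],s['force'])
print(rel(s,[.4233,-.329,.0268],-.336))
im=cams.grab_frame("top")[:,:,::-1]; cv2.imwrite("pics/t11raw.png",im)
cv2.imwrite("pics/t11.png",cv2.resize(im[180:300,150:330],None,fx=4.4,fy=4.4,interpolation=cv2.INTER_CUBIC))
E
```

```text
16.9 [ 0.42337228 -0.32904282  0.16065733] [-1.57071914e+00  5.05848138e-04 -3.35041800e-01] [ 0.27264863  0.64523379 -1.30462821]
(array([-0.   ,  0.001, -0.001]), array([ -0. , 133.9,   0. ]))
```

View pics/t11.png

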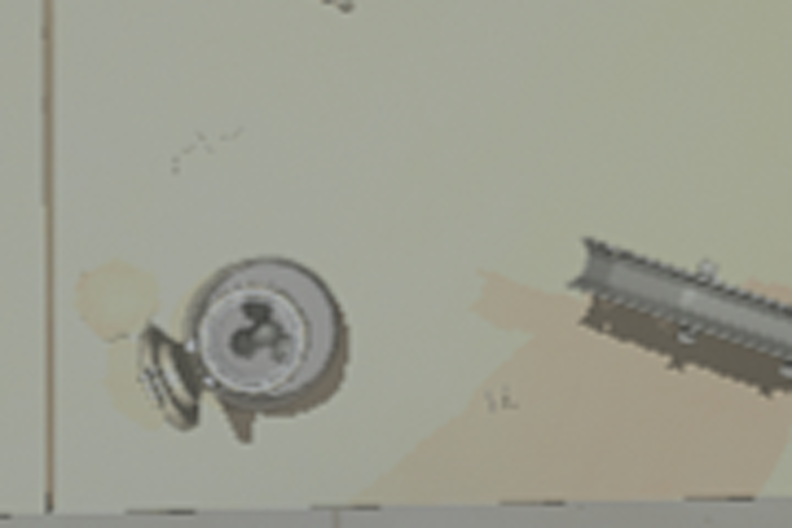

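The balls are clustered in the bottle at about (262,330), with none on the bench. Lowering the scoop.

Call:
send_rows --series "0 0 0 0 5 0 0;0 0 0 0 16 0 0;0 0 0 0 32 0 0;0 0 0 0 50 0 0;0 0 0 0 68 0 0;0 0 0 0 86 0 0;0 0 0 0 102 0 0;0 0 0 0 114 0 0;0 0 0 0 122 0 0;0 0 0 0 127 0 0;0 0 0 0 130 0 0;0 0 0 0 132 0 0;0 0 0 0 133 0 0;0 0 0 0 133.5 0 0;0 0 0 0 133.8 0 0;0 0 0 0 133.8 0 0"

```text
clock: 18.28
position: [0.4235, -0.3291, 0.0275]
tool_rot: [-1.571, -0.001, -0.336]
force: [-0.8, -0.4, -1.4]
grip_width: 0.0115
```

```bash
python3 - <<'E'
from ov import *
from workcell import monitor
s=monitor.observe(); print(s['clock'],s['position'],s['tool_rot'],s['force'],s['moment'])
E
```

```text
18.2833 [ 0.42354543 -0.32908078  0.0274711 ] [-1.57087297e+00 -5.19733777e-04 -3.35961482e-01] [-0.77745932 -0.4151043  -1.41614475] [-0.0259423   0.00522909 -0.01437759]
```

Still about 1 mm up, so I'll ease it down to contact, then open.

Call:
send_rows --series "0 0 0 0 0.4 0 0;0 0 0 0 0.8 0 0;0 0 0 0 1 0 0;0 0 0 0 1 0 0"

```text
clock: 18.62
position: [0.4235, -0.3291, 0.0266]
tool_rot: [-1.571, -0.0, -0.336]
force: [-1.4, 2.1, 8.0]
grip_width: 0.0116
```

Call:
send_rows --series "0 0 0 0 0 0 0.18;0 0 0 0 0 0 0.22;0 0 0 0 0 0 0.3;0 0 0 0 0 0 0.4;0 0 0 0 0 0 0.5;0 0 0 0 0 0 0.5;0 0 0 0 -10 0 0.5;0 0 0 0 -35 0 0.5;0 0 0 0 -75 0 0.4;0 0 0 0 -115 0 0.3;0 0 0 0 -150 0 0.2;0 0 0 0 -180 0 0.1;0 0 0 0 -190 0 0;0 0 0 0 -190 0 0"

```text
clock: 19.78
position: [0.4242, -0.3295, 0.2191]
tool_rot: [-1.571, -0.004, -0.336]
force: [-0.1, 0.1, 0.6]
grip_width: 0.0
```

```bash
python3 - <<'E'
from ov import *
from workcell import monitor
s=monitor.observe(); print(s['clock'],s['position'],s['tool_rot'],s['force'],s['grip_width'])
im=cams.grab_frame("wrist")[:,:,::-1]; cv2.imwrite("pics/w12.png",cv2.resize(im,None,fx=1.5,fy=1.5))
im=cams.grab_frame("side")[:,:,::-1]; cv2.imwrite("pics/s12.png",cv2.resize(im[75:285,120:340],None,fx=3,fy=2.7,interpolation=cv2.INTER_CUBIC))
E
```

```text
19.7833 [ 0.42415549 -0.32953969  0.21911374] [-1.57100461 -0.00440588 -0.33602078] [-0.07199775  0.10547034  0.61996264] 3.5564039355054155e-05
```

View pics/w12.png

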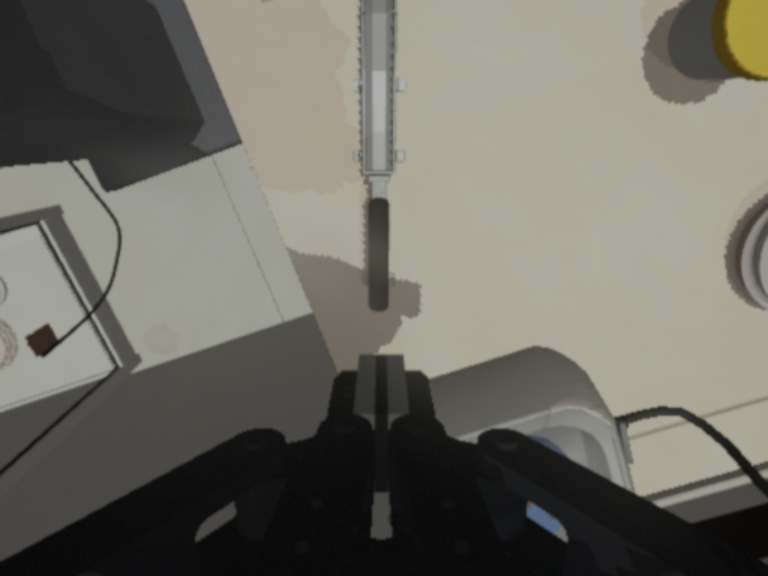

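View pics/s12.png

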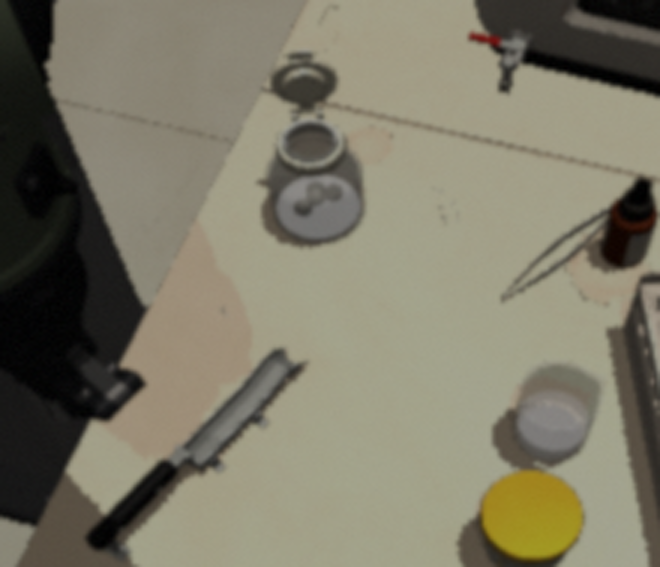

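The scoop stands on its feet at its old place and is empty. The side view shows the balls on the bottle's floor around (318,198), and the cap is open at (303,82). Next I'll go to the hinge side of the bottle and look at the cap.

```bash
python3 - <<'E'
from h import *
from workcell import monitor
s=monitor.observe()
u=np.array([np.cos(2.),np.sin(2.)])
for d,z in((.02,.30),(.095,.28)):
    p=np.array([.4447,-.0485])+u*d; print(p,rel(s,[*p,z],2-np.pi/2))
E
```

```text
[ 0.43637706 -0.03031405] (array([-0.   , -0.765,  0.   ]), array([-85.9, -83.8, 286. ]))
[0.40516605 0.03788326] (array([-0.   , -0.765,  0.   ]), array([-137.9,  -63.8,  340.1]))
```

Call:
send_rows --series "0 -0.1 0 -12 -30 40 0;0 -0.2 0 -24 -55 75 0;0 -0.3 0 -36 -75 110 0;0 -0.4 0 -48 -84 150 0;0 -0.5 0 -60 -84 190 0;0 -0.6 0 -72 -84 230 0;0 -0.7 0 -84 -84 265 0;0 -0.765 0 -86 -84 286 0;0 -0.765 0 -86 -84 286 0;0 -0.765 0 -86 -84 286 0;0 -0.765 0 -86 -84 286 0"

```text
clock: 20.8
position: [0.436, -0.0311, 0.2993]
tool_rot: [-1.571, 0.002, 0.428]
force: [1.1, -0.4, 0.8]
grip_width: 0.0001
```

```bash
python3 - <<'E'
from ov import *
from workcell import monitor
s=monitor.observe(); print(s['clock'],s['position'],s['tool_rot'],s['qpos'])
c=cams.get_calibration("wrist")
im=cams.grab_frame("wrist")[:,:,::-1]; cv2.imwrite("pics/w13raw.png",im); cv2.imwrite("pics/w13.png",cv2.resize(im,None,fx=1.5,fy=1.5))
pickle.dump(c,open("w13.pkl","wb"))
E
```

```text
20.8 [ 0.4360415  -0.03113682  0.29928619] [-1.57054984  0.00186684  0.42799723] [-0.41374273  0.15509087  0.39764034  2.00653109 -0.07077065  0.99486003
  0.44629819]
```

View pics/w13.png

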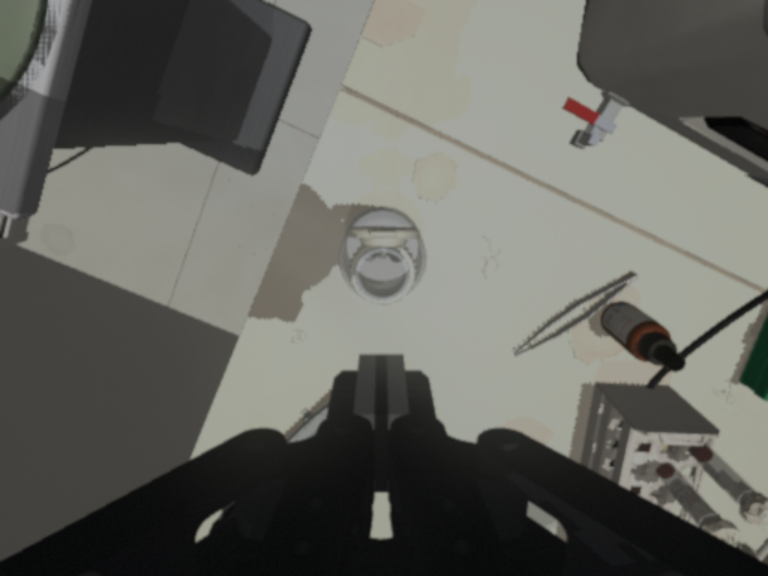

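```bash
python3 - <<'E'
import cv2
im=cv2.imread("pics/w13raw.png")[130:210,215:295]
cv2.imwrite("pics/w13z.png",cv2.resize(im,None,fx=7,fy=7,interpolation=cv2.INTER_CUBIC))
E
```

```text
(no output)
```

View pics/w13z.png

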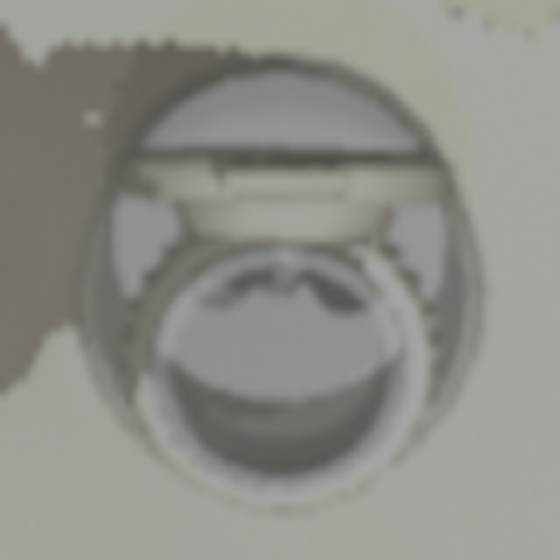

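```bash
python3 - <<'E'
from h import *
import pickle
c=pickle.load(open("w13.pkl","rb")); b=(.4447,-.0485,2.0)
Rb=RM([0,0,b[2]]); C=Rb.T@(c['origin']-[b[0],b[1],0]); print("cam in bottle",C)
print("angle hinge->cam", np.pi-np.arctan2(C[2]-.0985,C[0]-.027))
for th in (1.6,1.75,1.9,2.05,2.2):
    pts=[]
    for r,t in ((49.5,6.5),(49.5,.5),(55,3.5),(4,6.5),(49.5-22.5,6.5)):
        # shut: direction -x, outer face +z ; rotate opening by th
        x=27-r*np.cos(th)+t*np.sin(th); z=95.5+r*np.sin(th)+t*np.cos(th)
        p=proj(c,Rb@np.array([x,0,z])/1000+[b[0],b[1],0])[0]; pts.append(((p-[215,130]+.5)*7-.5).round(0).tolist())
    print(th,pts)
E
```

```text
cam in bottle [0.09238241 0.00084494 0.4313445 ]
angle hinge->cam 1.7647619570597188
1.6 [[287.0, 199.0], [287.0, 248.0], [287.0, 232.0], [286.0, 145.0], [287.0, 171.0]]
1.75 [[287.0, 138.0], [287.0, 187.0], [287.0, 163.0], [286.0, 141.0], [287.0, 139.0]]
1.9 [[287.0, 78.0], [287.0, 127.0], [287.0, 95.0], [286.0, 137.0], [287.0, 109.0]]
2.05 [[287.0, 22.0], [287.0, 68.0], [287.0, 29.0], [286.0, 134.0], [287.0, 81.0]]
2.2 [[287.0, -30.0], [287.0, 13.0], [287.0, -31.0], [286.0, 133.0], [287.0, 56.0]]
```

The cap edge is seen nearly edge-on at zoomed y≈155–200, which gives a cap angle of about 1.72 rad, slightly past upright. I'll go behind it and down.

```bash
python3 - <<'E'
from h import *
from workcell import monitor
s=monitor.observe()
u=np.array([np.cos(2.),np.sin(2.)])
for d,z in((.075,.30),(.075,.131),(0,.131),(-.004,.113)):
    p=np.array([.4447,-.0485])+u*d; print(rel(s,[*p,z],2-np.pi/2))
E
```

```text
(array([-0.   , -0.002, -0.002]), array([ 0.7, -0.5, 56. ]))
(array([-0.   , -0.002, -0.002]), array([  0.9, 168.5,  56. ]))
(array([-0.   , -0.002, -0.002]), array([  1.1, 168.5, -19. ]))
(array([-0.   , -0.002, -0.002]), array([  1.1, 186.5, -23. ]))
```

Call:
send_rows --series "0 0 0 1 0 20 0;0 0 0 1 0 45 0;0 0 0 1 0 56 0;0 0 0 1 5 56 0;0 0 0 1 35 56 0;0 0 0 1 70 56 0;0 0 0 1 105 56 0;0 0 0 1 140 56 0;0 0 0 1 160 56 0;0 0 0 1 168 56 0;0 0 0 1 168 56 0;0 0 0 1 168 56 0" --force 40

```text
clock: 21.85
position: [0.4144, 0.0198, 0.1326]
tool_rot: [-1.571, 0.0, 0.427]
force: [0.3, -0.3, 0.4]
grip_width: -0.0
```

```bash
python3 - <<'E'
from ov import *
from workcell import monitor
s=monitor.observe(); print(s['clock'],s['position'],s['tool_rot'],s['qpos'],s['force'])
b=(.4447,-.0485,2.0); print(RM([0,0,2.]).T@(s['position']-[b[0],b[1],0]))
im=cams.grab_frame("wrist")[:,:,::-1]; cv2.imwrite("pics/w14.png",im)
E
```

```text
21.85 [0.414427   0.01980199 0.13258038] [-1.57115575e+00  2.51914372e-04  4.27318928e-01] [-0.41280697  0.39761044  0.27692457  2.23850592 -0.21051466  0.52897504
  0.45324398] [ 0.25947398 -0.30976402  0.37626797]
[ 0.07470484 -0.0008965   0.13258038]
```

View pics/w14.png

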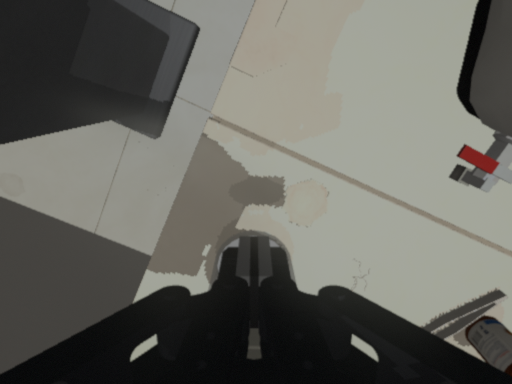

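The closed fingers are behind the cap with no contact. Pushing the cap over.

Call:
send_rows --series "0 0 0 0 0 -5 0;0 0 0 0 0 -11 0;0 0 0 0 0 -17 0;0 0 0 0 0 -23 0;0 0 0 0 0 -29 0;0 0 0 0 0 -35 0;0 0 0 0 0 -41 0;0 0 0 0 0 -47 0;0 0 0 0 0 -53 0;0 0 0 0 0 -59 0;0 0 0 0 0 -65 0;0 0 0 0 0 -71 0;0 0 0 0 0 -75 0;0 0 0 0 0 -77 0;0 0 0 0 0 -77 0"

```text
clock: 23.15
position: [0.4462, -0.0497, 0.1321]
tool_rot: [-1.571, 0.0, 0.428]
force: [-0.1, 0.3, -0.0]
grip_width: -0.0001
```

```bash
python3 - <<'E'
from ov import *
from workcell import monitor
s=monitor.observe(); print(s['clock'],s['position'],s['tool_rot'],s['force'])
im=cams.grab_frame("wrist")[:,:,::-1]; cv2.imwrite("pics/w15.png",im)
im=cams.grab_frame("top")[:,:,::-1]; cv2.imwrite("pics/t15.png",cv2.resize(im[180:300,150:330],None,fx=4.4,fy=4.4,interpolation=cv2.INTER_CUBIC))
E
```

```text
23.15 [ 0.44624313 -0.04974066  0.13214544] [-1.57088927e+00  1.47666068e-05  4.28390395e-01] [-0.12694251  0.28686994 -0.00867496]
```

View pics/w15.png

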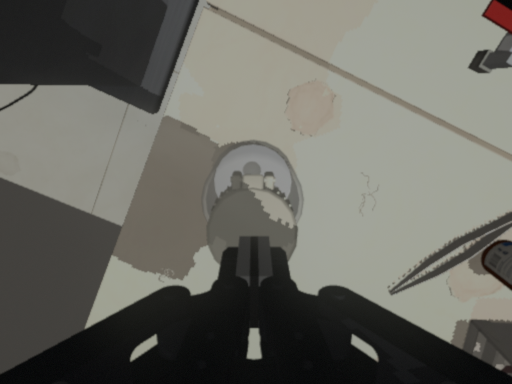

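View pics/t15.png

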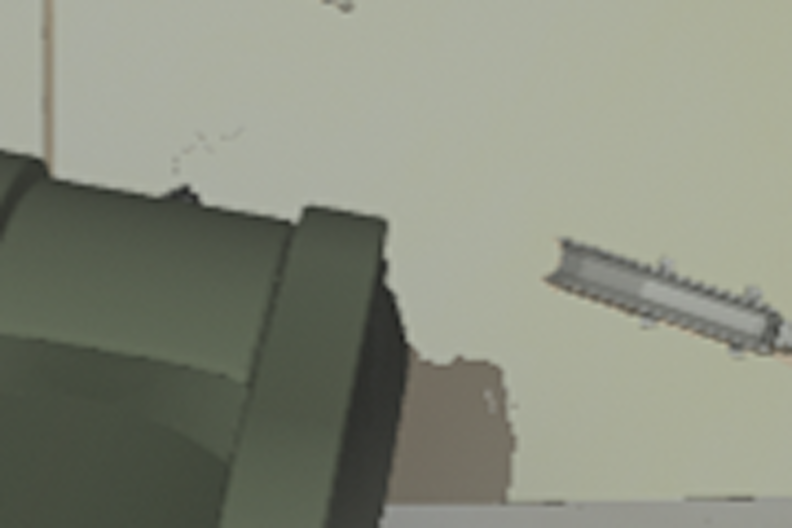

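The cap has folded over, with its disc at (252,220) under the fingertips. Pressing down.

Call:
send_rows --series "0 0 0 0 2 0 0;0 0 0 0 5 -1 0;0 0 0 0 8 -2 0;0 0 0 0 11 -3 0;0 0 0 0 13.5 -3 0;0 0 0 0 15.5 -3 0;0 0 0 0 17 -3 0;0 0 0 0 18 -3 0;0 0 0 0 18 -3 0"

```text
clock: 24.0
position: [0.4473, -0.052, 0.114]
tool_rot: [-1.571, 0.0, 0.429]
force: [0.5, 0.3, -0.1]
grip_width: -0.0001
```

Call:
send_rows --series "0 0 0 0 0.5 0 0;0 0 0 0 1 0 0;0 0 0 0 1.4 0 0;0 0 0 0 1.4 0 0"

```text
clock: 24.33
position: [0.4475, -0.0521, 0.1129]
tool_rot: [-1.571, -0.0, 0.429]
force: [-0.4, -0.0, 5.9]
grip_width: 0.0004
```

Contact came at fingertip z≈0.102, the shut height. I'll press slightly more.

Call:
send_rows --series "0 0 0 0 0.5 0 0;0 0 0 0 1 0 0;0 0 0 0 1 0 0;0 0 0 0 1 0 0"

```text
clock: 24.67
position: [0.4476, -0.0521, 0.1125]
tool_rot: [-1.571, -0.001, 0.429]
force: [-4.3, 0.2, 21.6]
grip_width: -0.0001
```

Call:
send_rows --series "0 0 0 0 -0.8 0 0;0 0 0 0 -2 0 0;0 0 0 0 -5 0 0;0 0 0 0 -15 0 0;0 0 0 0 -40 0 0;0 0 0 0 -75 0 0;0 0 0 0 -110 0 0;0 0 0 0 -145 -20 0;0 0 0 0 -175 -55 0;0 0 0 0 -190 -90 0;0 0 0 0 -190 -125 0;0 0 0 0 -190 -130 0;0 0 0 0 -190 -130 0"

```text
clock: 25.75
position: [0.5015, -0.1724, 0.3017]
tool_rot: [-1.572, 0.001, 0.426]
force: [0.1, 0.2, -0.6]
grip_width: 0.0
```

```bash
python3 - <<'E'
from ov import *
from workcell import monitor
s=monitor.observe(); print(s['clock'],s['position'],s['tool_rot'],s['force'])
c=cams.get_calibration("wrist"); pickle.dump(c,open("w16.pkl","wb"))
im=cams.grab_frame("wrist")[:,:,::-1]; cv2.imwrite("pics/w16.png",im)
im=cams.grab_frame("top")[:,:,::-1]; cv2.imwrite("pics/t16.png",im)
im=cams.grab_frame("side")[:,:,::-1]; cv2.imwrite("pics/s16.png",im); 
E
```

```text
25.75 [ 0.50151679 -0.17238519  0.3017007 ] [-1.57154698e+00  5.22122197e-04  4.25786031e-01] [ 0.13521185  0.19601018 -0.56131234]
```

View pics/w16.png

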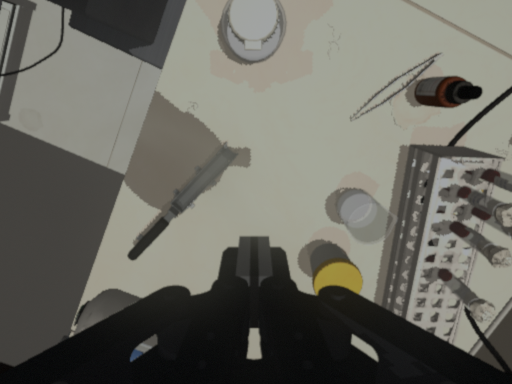

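View pics/t16.png

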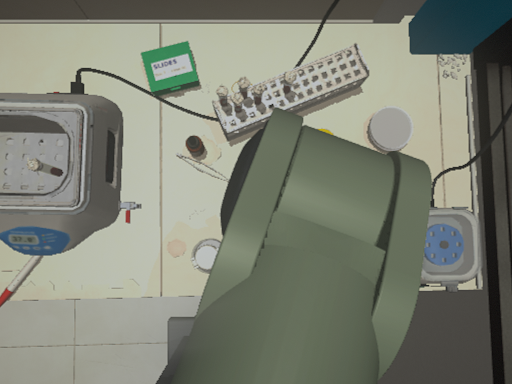

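View pics/s16.png

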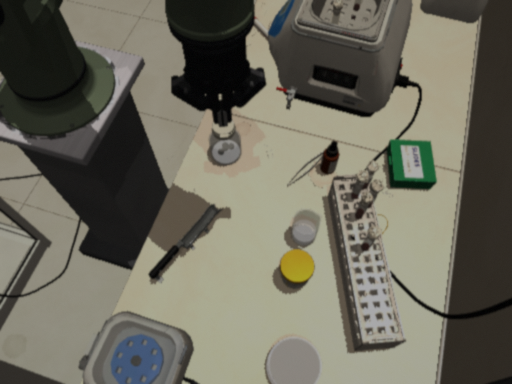

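The cap is on the mouth and everything else is in place. I'll check that the cap is flat with an overlay and count the balls.

```bash
python3 - <<'E'
from ov import *
c=pickle.load(open("w16.pkl","rb")); b=(.4447,-.0485,2.0); f=6
im=cv2.imread("pics/w16.png")[0:75,210:300]; im=cv2.resize(im,None,fx=f,fy=f,interpolation=cv2.INTER_CUBIC)
zz=lambda p:((p-[210,0]+.5)*f-.5).round().astype(int)
for th,col in ((0,(0,0,255)),(.15,(255,0,0))):
    a=np.linspace(0,2*np.pi,50); r=27+22.5*np.cos(a); w=22.5*np.sin(a)
    P=np.c_[27-r*np.cos(th)+6.5*np.sin(th),w,95.5+r*np.sin(th)+6.5*np.cos(th)]/1000
    cv2.polylines(im,[zz(proj(c,place(b[0],b[1],0,b[2],P)))],True,col,1)
    cv2.circle(im,tuple(int(v) for v in zz(proj(c,place(b[0],b[1],0,b[2],np.array([27-55*np.cos(th),0,99+55*np.sin(th)])/1000)))[0]),4,col,1)
s=cv2.imread("pics/s16.png")[100:175,195:255]; s=cv2.resize(s,(360,450),interpolation=cv2.INTER_CUBIC)
cv2.imwrite("pics/chk.png",np.hstack([im,s[:450]]) if im.shape[0]==450 else im)
E
```

```text
(no output)
```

View pics/chk.png

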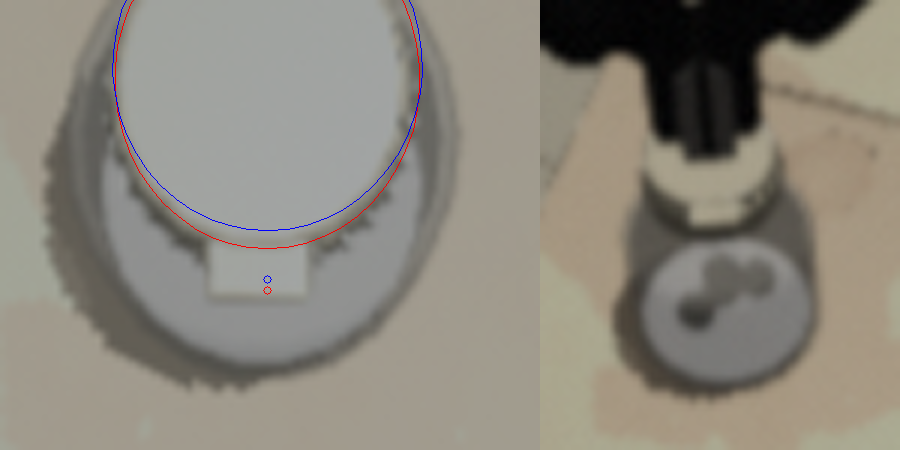

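```bash
python3 - <<'E'
import cv2,numpy as np
im=cv2.imread("pics/t11raw.png")[244:270,194:222]
a=cv2.convertScaleAbs(cv2.resize(im,(400,372),interpolation=cv2.INTER_LANCZOS4),alpha=2.2,beta=-150)
s=cv2.imread("pics/s12.png")[165:245,265:365]; s=cv2.convertScaleAbs(cv2.resize(s,(400,372),interpolation=cv2.INTER_LANCZOS4),alpha=2,beta=-140)
cv2.imwrite("pics/cnt.png",np.hstack([a,s]))
E
```

```text
(no output)
```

View pics/cnt.png

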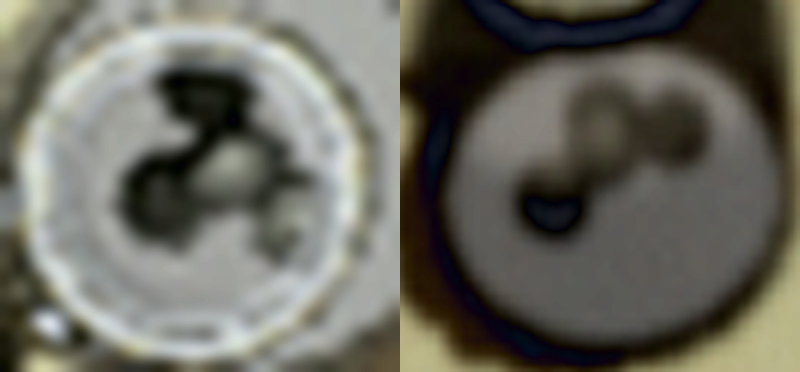

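The top view shows four balls in the bottle, at (205,95), (155,200), (235,170) and (285,220). The cap is flat and the arm is clear. Handing in.

```bash
python3 -c "
from workcell import bot
print(bot.job_done())"
```

```text
the job is handed in; nothing more can be done
None
```

The job is done and handed in at about 26 s of the 67 s allowed; the hand-in itself reports no verdict. I lifted the scoop level and lowered its lip about 4–5 mm into the mouth with the balls still in it. I then tilted it slowly to about 37° with the lip held in the mouth, stood the empty scoop back in its old place, and folded and pressed the cap shut.

**Checks that agreed:**
- **Balls:** four show inside the bottle in the enhanced top view, and none show on the bench.
- **Scoop:** it is empty and standing on its feet where it was.
- **Cap:** it matched the 0 rad overlay in the wrist view, and the fingertips met firm resistance at about z = 102 mm with 22 N.
- **Surroundings:** the bottle stands where it was measured, and the dropper bottle, beaker and cup look unmoved.

**Checks that disagreed or were limited:**
- **Bottle position:** my first multi-view fit and the side view were off by a few mm. I used the wrist and top views, which agreed to about 1 mm.
- **Cap angle:** the first estimate of 2.2 rad was wrong; the closer view gave 1.72 rad.
- **Pour not seen directly:** the arm hid the mouth while the balls rolled in.
- **Ball count:** it rests on the top view, because in the side view two of the balls overlap and merge.

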